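# Turn the label printer home and shut its cover

### The job

The label printer has just been given a new roll and stands side-on with its cover open. Push it round a quarter turn about the corner foot that stands in the foot cup, keeping that foot in the cup, until the printer faces you with its back square against the steel stop; have its cover fully shut too, and let go. Leave the other things on the bench where they are.

Things in the scene. Friction and masses are not known exactly. Their poses are not given: they have to be found in the camera images.
- printer: light grey label printer on 4 round black rubber feet. Origin: under its rear-left foot, which stands in the foot cup. -x points out of its front (dark bezel, label slot), +y to its left seen from behind, z up. Upright flat walls: x -98 to 17, y -133 to 17, z 14 to 66 mm, to z 90 with the shut cover. Feet 22 mm across, 14 high. Loose, about 0.9 kg; slides at 3 to 12 N, will not tip if pushed below z 70 mm.
- front_right (a point): point on the printer's front right upright edge, 40 mm above the bench: the corner diagonally opposite the foot in the cup (printer frame -98, -133, 40 mm)
- back_right (a point): point on the printer's back right upright edge, 40 mm above the bench (printer frame 17, -133, 40 mm)
- cover (a joint): angle of the printer's roll cover: 0 shut, 1.45 rad fully open (nearly upright). Hinge line along the printer's y at x 12, z 66 mm of its frame (top of the back). Cover 110 mm long from hinge to free edge, 150 mm wide, centred at y -58 mm; shut, its flat top is 24 mm above the hinge line. Stiff hinge: it stays at any angle and takes 1 to 2 N at the free edge to move.
- cover_edge (a point): point on the outer (top) face of the cover, mid-width, 100 mm from the hinge line, 10 mm short of the free edge; a 40 mm wide finger tab sticks 6 mm out from the middle of that edge
- dock: fixed to the bench: black rubber foot cup (39 mm outside, 26 inside, 9 high; 2 mm play round the foot) and dark steel angle stop. Origin: cup centre on the bench; -x roughly towards the robot, z up. Stop's upright face looks to -x, in the plane x = 18.5 mm, y -135 to -75, 34 mm high; its foot runs back to x 54. Printer home: axes parallel to these, back against that face.
- spare_roll: spare roll of paper labels standing on end, 76 mm across, 100 mm high; a bystander, origin under its middle
- pvc_tee: white plastic pipe tee lying flat, 104 mm long, 48 mm high; a bystander, origin under its middle
- ball_valve: brass ball valve with an orange lever, 120 mm long, 57 mm high; a bystander, origin under its middle
- cement_can: blue-grey can with a white cap, 73 mm across, 108 mm high; a bystander, origin under its middle
- tape_gun: hand dispenser with a roll of brown tape, about 220 mm long, 102 mm high; a bystander, origin under its middle
- carton: small closed cardboard carton, 120 x 90 x 75 mm; a bystander, origin under its middle
- wrench: steel wrench lying flat, 190 mm long; a bystander, origin under its middle
Things that resemble listed ones, but are neither listed nor needed, are in the scene too. What is shaped like the printer but pink is not meant. What is shaped like the dock but red is not meant.

How it is judged:
By the outcome, as a careful person would: the job done as asked, in the order asked, and still so for the second after the job is handed in, with the robot touching nothing.
It also fails if it takes over 58 s, if anything falls off the work surface, if the arm or the gripper's body presses on something with over 40 N, if the wrist force passes 120 N, or if a joint passes its speed limit or range.

### The arm

A 6-joint arm with a two-finger parallel gripper is mounted at the origin on the work surface. World frame = base frame: x ahead of the robot, y to its left, z up, the work surface at z = 0. Lengths are in mm, angles in degrees, forces in N, time in s.
With the tool pointing down it reaches from about 350 to 850 mm from the base axis. Payload 8.1 kg.
Tool frame: the origin (TCP) lies midway between the tips of the shut fingers; the grasp point (between the pads) lies 19 mm behind it (r.tcp_to_grasp is the distance from the TCP to the grasp point, in mm); z points along the fingers, y is the direction in which the jaws open and shut (so a half turn about z gives the same grasp; the last joint's range is limited). The gripper opens to 85 mm and grips with 20 to 120 N. Pads are 22 mm wide; open, the fingers measure 114 mm over their backs; the gripper's body (76 mm by 85 mm) begins 54 mm behind the grasp point. The pads swing forward as they close: fully open they stand 13 mm farther back than shut.
Start: joints at [-78.002, 7.471, 85.268, -0, 87.261, -4.893], TCP at [174.349, -574.114, 200.592] pointing down, gripper open.
Joint ranges: [-169.43, 169.43], [-51.17, 129.36], [1.28, 143.12], [-76.62, 256.62], [0, 156.53], [-152.29, 152.29]. Speed limits (degrees/s): [136.94, 136.94, 159.86, 180, 180, 180].

### API

Orientations are given as [roll, pitch, yaw] about the fixed x, y, z axes, in that order (R = Rz(yaw) Ry(pitch) Rx(roll)).
In Python, from bench import r gives the robot as it stands.
- The arm moves only by the tool jog_arm, never from a script. Its argument "targets" is a list of rows, each a list of 7 numbers: the shift along the tool's x, y, z in m, then the turn, a rotation vector about the tool's x, y, z in rad, then the closure, from 0 (fully open) to 1 (shut). In form: [[dx, dy, dz, wx, wy, wz, claw], ...]. A call has 1 to 5 rows; each row is the pose to reach, as a shift and turn from the pose commanded when the call began, along the tool's axes at that moment; what a row does not reach only later rows make up. A row lasts 1/12 s, in which the tool goes at most 41.7 mm and 7.16 degrees, less where a joint would pass 70% of its speed; a pose out of reach is approached as far as the arm can. A call with a gripper value outside its range is refused whole. The fingers move at their own pace and stop on an object; "newtons" is the grip in N (left out, the last holds). Time passes only in rows, so rows that repeat a pose let the fingers close. It gives the time, the measured TCP pose, the force and the opening at its end, in the units of the state.
- r.sense(): the state, without advancing time (a new reading comes with each control period).
- r.snapshot(name): name is "scene" or "top" or "wrist"; returns a dict with "pixels" (384x512x3 uint8, red, green, blue), "fx", "fy", "cx", "cy" (pixels), "origin" and "attitude" of the camera in the world. Camera axes: x right, y down, z forward; pixel columns grow to the right and rows downward; lengths in mm; the calibration is good to about 2 mm. A picture is of the moment at which its call begins. There is no depth.
- r.hand_in(): hands the job in, once; it reports no verdict.
The state is a dict: "time": time; "joint_pos": joint angles; "qd": joint speeds; "joint_efforts": joint torques, N m; "tool_pos": TCP position; "tcp_rot": TCP orientation; "ft_force": force on the tool from outside, world axes, zero at the start; "wrist_torque": the same for the moment, N m; "finger_gap": finger opening in mm.
Only numpy, scipy, OpenCV 4.12 (cv2) and the standard library are available. Lean on these libraries where they do the work, as an engineer would, in place of code of your own. Each camera call takes 0.05 s, during which the arm holds its last target.

## Working session

There is one attempt and no reset: what is moved stays moved. The work goes in short steps, Python scripts to look and compute and a tool call to move; the robot and the scene stay as the last step left them, time stands still between calls to the robot, and variables do not carry over. Pictures are saved under pics/ and viewed, and the job is handed in when it is done.

Besides the shell and the picture viewer there is one more tool, called after ">>>" as a command line: name --pt "numbers of a row" for each row, then --argument value for the rest. jog_arm: Moves the arm, as the interface text tells. Its arguments: {"type":"object","properties":{"targets":{"type":"array","items":{"type":"array","items":{"type":"number"}}},"newtons":{"type":"number"}},"required":["targets"]}

```bash
ls; mkdir -p pics; cat > h.py <<'E'
import numpy as np,cv2,pickle
from bench import r
def snap(n,f):
    s=r.snapshot(n); pickle.dump(s,open(f'pics/{f}.pkl','wb'))
    cv2.imwrite(f'pics/{f}.png',s['pixels'][...,::-1]); return s
def load(f): return pickle.load(open(f'pics/{f}.pkl','rb'))
def att(s):
    A=np.array(s['attitude'],float)
    if A.shape==(3,3): return A
    from scipy.spatial.transform import Rotation as R
    return R.from_euler('xyz',A,degrees=True).as_matrix()
def ray(s,u,v,z):
    d=att(s)@np.array([(u-s['cx'])/s['fx'],(v-s['cy'])/s['fy'],1]); o=np.array(s['origin'],float)
    return o+d*(z-o[2])/d[2]
def proj(s,p):
    c=att(s).T@(np.array(p,float)-np.array(s['origin'],float)); return np.array([s['cx']+s['fx']*c[0]/c[2],s['cy']+s['fy']*c[1]/c[2]])
E
python3 - <<'E'
from h import *
for n in('scene','top'):
    s=snap(n,n+'0'); print({k:s[k] for k in s if k!='pixels'})
print(r.sense())
E
```

```text
pics
{'fx': 384.96254306130885, 'fy': 384.96254306130885, 'cx': 255.4059355909795, 'cy': 198.381232131154, 'origin': array([1176.79035272,   85.69160413,  823.88999535]), 'attitude': array([-139.9601713 ,    0.64488301,   96.11034274])}
{'fx': 462.9720784957142, 'fy': 462.9720784957142, 'cx': 256.08493898802175, 'cy': 192.43296286518108, 'origin': array([ 456.43894413,   16.57169566, 1309.10026127]), 'attitude': array([-176.19395886,   -1.05189646,  -90.66818497])}
{'time': 0.1, 'joint_pos': array([-7.80037258e+01,  7.51235348e+00,  8.53250900e+01, -1.28337353e-03,
        8.72611762e+01, -4.89344708e+00]), 'qd': array([ 0.00426818, -0.06157056, -0.22493668, -0.01793698, -0.02387448,
        0.05425953]), 'joint_efforts': array([ 1.14229875e-03, -5.70949996e+01, -5.01942337e+01, -1.77132492e-04,
        8.07210978e-03,  2.92059769e-05]), 'tool_pos': array([ 174.20995189, -573.56434443,  199.61333125]), 'tcp_rot': array([-1.79901630e+02, -7.13542237e-03,  1.68897776e+01]), 'ft_force': array([ 0.33121896, -0.02267582, -0.09616928]), 'wrist_torque': array([-0.00839685,  0.0071449 ,  0.0431387 ]), 'finger_gap': 85.28410896215475}
```

View pics/scene0.png

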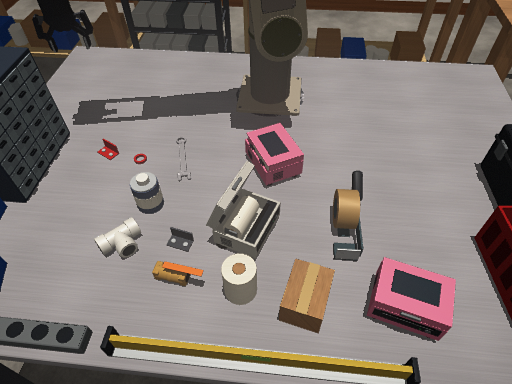

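View pics/top0.png

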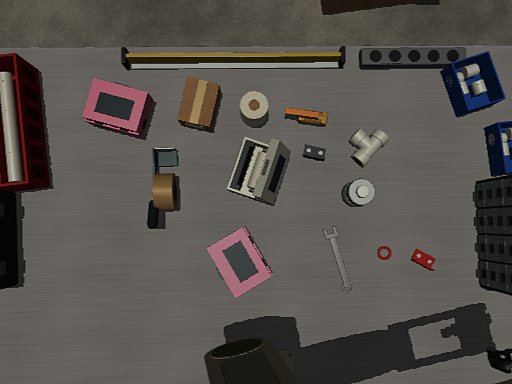

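```bash
python3 - <<'E'
from h import *
a=load('top0')['pixels'][125:215,215:335,::-1]; cv2.imwrite('pics/topc.png',cv2.resize(a,None,fx=6,fy=6,interpolation=cv2.INTER_CUBIC))
a=load('scene0')['pixels'][155:265,160:290,::-1]; cv2.imwrite('pics/scc.png',cv2.resize(a,None,fx=5,fy=5,interpolation=cv2.INTER_CUBIC))
E
```

```text
(no output)
```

View pics/topc.png

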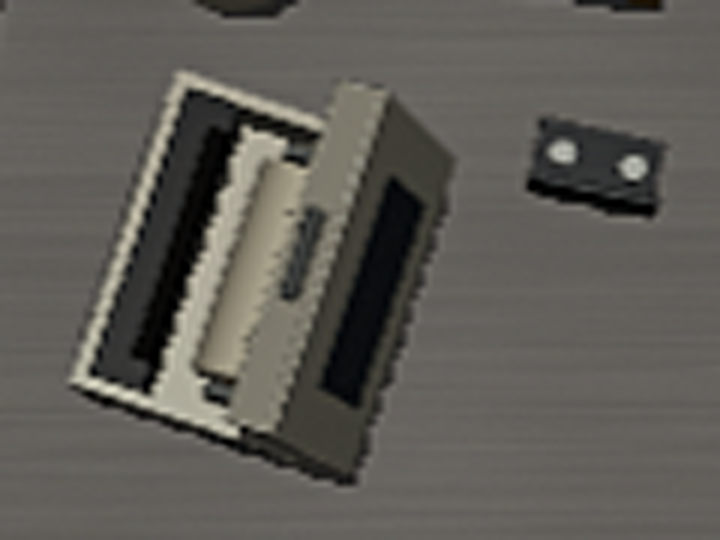

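View pics/scc.png

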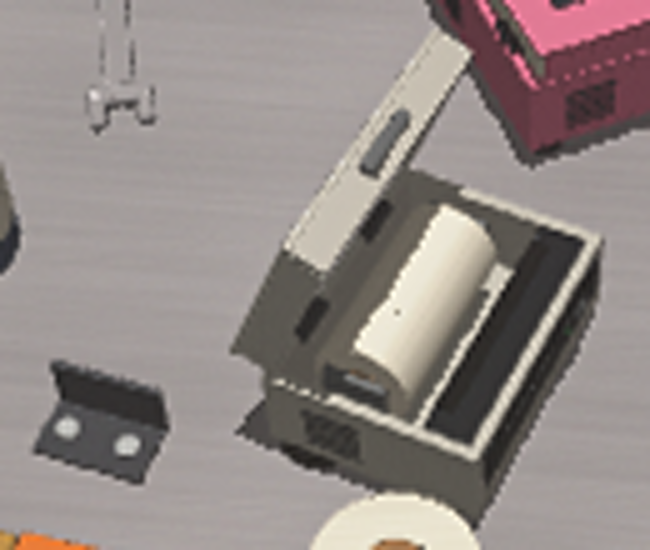

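```bash
python3 - <<'E'
from h import *
t=load('top0');s=load('scene0')
T=lambda u,v,z:ray(t,215+(u+.5)/6-.5,125+(v+.5)/6-.5,z).round(1)
S=lambda u,v,z:ray(s,160+(u+.5)/5-.5,155+(v+.5)/5-.5,z).round(1)
print('top FL,FR',T(180,72,66),T(75,382,66)); print('BR z14?',T(355,485,14),T(355,485,66))
print('stop top',T(530,180,34),T(658,207,34),'bot',T(530,193,0),T(655,215,0),'foot back',T(542,117,2),T(665,145,2))
print('scene stop top',S(52,362,34),S(167,405,34),'foot',S(35,452,2),S(140,484,2))
print('scene FL,FR, BL',S(473,460,66),S(602,238,66),S(270,383,66), 'FL bottom',S(475,525,14))
for n,p in dict(roll=(254,102)).items(): print(n,ray(t,*p,100))
for n,p in dict(cover_tab=(303,250)).items(): print(n,T(*p,176))
E
```

```text
top FL,FR [691.   22.2  66. ] [551.   70.7  66. ]
BR z14? [505.4 -57.3  14. ] [503.4 -54.3  66. ]
stop top [ 645.1 -139.3   34. ] [ 632.  -198.5   34. ] bot [ 643.9 -143.4    0. ] [ 632.8 -202.8    0. ] foot back [ 680.  -149.5    2. ] [ 666.1 -207.9    2. ]
scene stop top [ 632.8 -198.9   34. ] [ 652.9 -135.3   34. ] foot [ 666.6 -205.     2. ] [ 680.  -147.7    2. ]
scene FL,FR, BL [690.4  22.2  66. ] [551.   73.1  66. ] [656.6 -79.6  66. ] FL bottom [694.   22.9  14. ]
roll [777.0298498   -3.83846325 100.        ]
cover_tab [596. -28. 176.]
```

```bash
python3 - <<'E'
from h import *
t=load('top0')
for n,u,v,z in [('pinkA',245,227,90),('pinkB',272,265,90),('pinkC',207,248,90),('wrench',325,230,8),('wr2',336,228,8),('wr3',348,291,8),('gun',178,150,30),('gun roll',180,190,102),('carton',212,131,75),('valve',285,110,30),('tee',350,152,40),('can',345,192,100),('roll',252,125,0)]:
    print(n,ray(t,u,v,z).round())
o=np.array([643.4,-64]);D=np.radians
for psi in range(-109,-12,12):
    R=np.array([[np.cos(D(psi)),-np.sin(D(psi))],[np.sin(D(psi)),np.cos(D(psi))]])
    print(psi,'FR',(o+R@[-98,-133]).round(),'FRfoot',(o+R@[-81,-116]).round(),'BR',(o+R@[17,-133]).round(),'TCP',(o+R@[-112,-112]).round())
E
```

```text
pinkA [447.  23.  90.]
pinkB [347. -46.  90.]
pinkC [393. 123.  90.]
wrench [ 435. -201.    8.]
wr2 [ 440. -232.    8.]
wr3 [ 265. -261.    8.]
gun [662. 208.  30.]
gun roll [545. 192. 102.]
carton [705. 110.  75.]
valve [772. -92.  30.]
tee [ 650. -270.   40.]
can [ 535. -240.  100.]
roll [737.   1.   0.]
-109 FR [550.  72.] FRfoot [560.  50.] BR [512. -37.] TCP [574.  78.]
-97 FR [523.  49.] FRfoot [538.  31.] BR [509. -65.] TCP [546.  61.]
-85 FR [502.  22.] FRfoot [521.   7.] BR [512. -93.] TCP [522.  38.]
-73 FR [488.  -9.] FRfoot [509. -20.] BR [ 521. -119.] TCP [504.  10.]
-61 FR [480. -43.] FRfoot [503. -49.] BR [ 535. -143.] TCP [491. -20.]
-49 FR [479. -77.] FRfoot [503. -79.] BR [ 554. -164.] TCP [485. -53.]
-37 FR [ 485. -111.] FRfoot [ 509. -108.] BR [ 577. -180.] TCP [487. -86.]
-25 FR [ 498. -143.] FRfoot [ 521. -135.] BR [ 603. -192.] TCP [ 495. -118.]
-13 FR [ 518. -172.] FRfoot [ 538. -159.] BR [ 630. -197.] TCP [ 509. -148.]
```

>>> jog_arm --pt "0.028 -0.024 -0.018 0 0 0 1" --pt "0.056 -0.05 -0.036 0 0 0 1" --pt "0.083 -0.075 -0.05 0 0 0 1" --pt "0.112 -0.1 -0.05 0 0 0 1" --pt "0.142 -0.126 -0.05 0 0 0 1" --newtons 40

```text
time: 0.52
tool_pos: [274.3, -411.4, 251.5]
tcp_rot: [179.9, -0.0, 16.8]
ft_force: [0.5, -0.5, -1.2]
finger_gap: 25.8
```

>>> jog_arm --pt "0.03 -0.026 0 0 0 0 1" --pt "0.06 -0.053 0 0 0 0 1" --pt "0.09 -0.08 0 0 0 0 1" --pt "0.12 -0.106 0 0 0 0 1" --pt "0.15 -0.133 0 0 0 0 1"

```text
time: 0.93
tool_pos: [378.9, -239.6, 250.3]
tcp_rot: [-180.0, 0.0, 16.9]
ft_force: [0.9, -1.2, 0.0]
finger_gap: 0.0
```

>>> jog_arm --pt "0.03 -0.026 0 0 0 0 1" --pt "0.06 -0.053 0 0 0 0 1" --pt "0.09 -0.08 0 0 0 0 1" --pt "0.12 -0.106 0 0 0 0 1" --pt "0.15 -0.133 0 0 0 0 1"

```text
time: 1.35
tool_pos: [483.9, -68.6, 250.3]
tcp_rot: [180.0, 0.0, 16.9]
ft_force: [0.5, -1.2, 0.3]
finger_gap: 0.2
```

>>> jog_arm --pt "0.028 -0.025 0 0 0 0 1" --pt "0.056 -0.05 0 0 0 0 1" --pt "0.085 -0.075 0 0 0 0 1" --pt "0.114 -0.101 0 0 0 0 1" --pt "0.142 -0.126 0 0 0 0 1"

```text
time: 1.77
tool_pos: [583.1, 93.3, 250.0]
tcp_rot: [-180.0, 0.0, 16.9]
ft_force: [0.9, -0.7, 0.6]
finger_gap: 0.2
```

>>> jog_arm --pt "0 0 0 0 0 -0.12 1" --pt "0 0 0 0 0 -0.24 1" --pt "0 0 0 0 0 -0.36 1" --pt "0 0 0 0 0 -0.48 1" --pt "0 0 0 0 0 -0.6 1"

```text
time: 2.18
tool_pos: [582.3, 91.4, 249.8]
tcp_rot: [-179.9, 0.1, 51.6]
ft_force: [0.6, -0.5, -0.4]
finger_gap: -0.0
```

>>> jog_arm --pt "0 0 0.02 0 0 -0.115 1" --pt "0 0 0.05 0 0 -0.23 1" --pt "0 0 0.08 0 0 -0.345 1" --pt "0 0 0.1 0 0 -0.345 1" --pt "0 0 0.1 0 0 -0.345 1"

```text
time: 2.6
tool_pos: [578.6, 90.9, 144.1]
tcp_rot: [-179.5, 0.2, 71.0]
ft_force: [-0.6, -0.3, 0.2]
finger_gap: -0.1
```

```bash
python3 - <<'E'
from h import *
s=snap('wrist','w1'); snap('top','t1'); st=r.sense(); print(st['tool_pos'],st['tcp_rot'],st['joint_pos'],st['time'])
for n in('t1',):
    a=load(n)['pixels'][85:235,190:350,::-1]; cv2.imwrite('pics/t1c.png',cv2.resize(a,None,fx=4,fy=4,interpolation=cv2.INTER_CUBIC))
E
```

```text
[581.84768062  91.15812908 149.94335256] [-1.79873731e+02  5.10178627e-02  7.09791882e+01] [3.91534622e+00 7.52796061e+00 9.05312719e+01 2.24491305e-03
 8.20769358e+01 2.29359021e+01] 2.7
```

View pics/t1c.png

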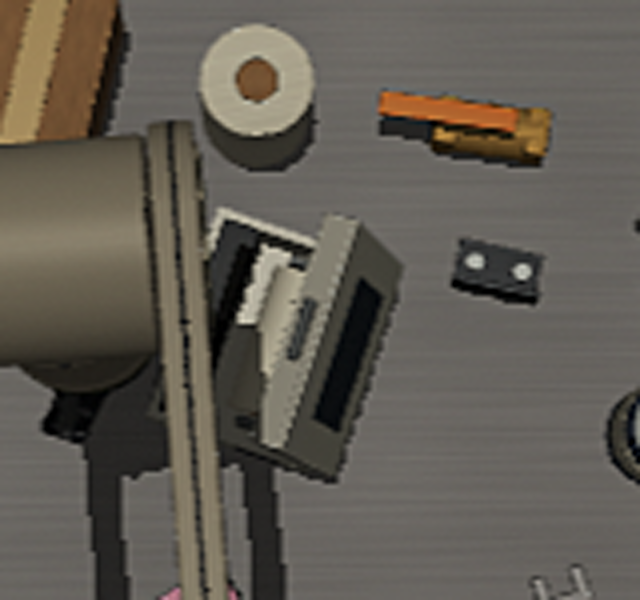

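View pics/w1.png

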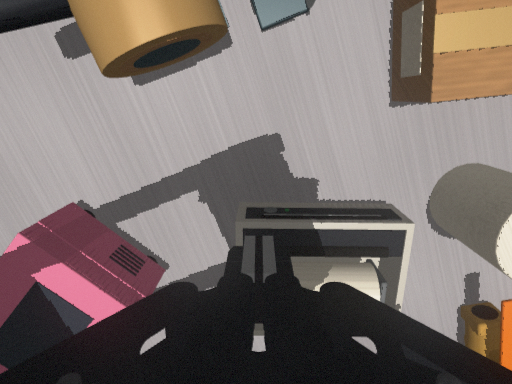

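>>> jog_arm --pt "0.004 0 0.03 0 0 0 1" --pt "0.004 0 0.06 0 0 0 1" --pt "0.004 0 0.085 0 0 0 1" --pt "0.004 0 0.105 0 0 0 1" --pt "0.004 0 0.118 0 0 0 1"

```text
time: 3.12
tool_pos: [584.5, 95.1, 32.5]
tcp_rot: [180.0, -0.0, 71.0]
ft_force: [0.6, -0.7, -0.2]
finger_gap: -0.0
```

>>> jog_arm --pt "0.0 0 0.0 0 0 0 1" --pt "-0.004 0 0 0 0 0 1" --pt "-0.008 0 0 0 0 0 1" --pt "-0.011 0 0 0 0 0 1" --pt "-0.014 0 0 0 0 0 1"

```text
time: 3.53
tool_pos: [580.7, 81.3, 34.5]
tcp_rot: [179.8, -0.1, 71.0]
ft_force: [0.4, 0.7, 0.3]
finger_gap: -0.1
```

>>> jog_arm --pt "-0.004 0 0 0 0 0 1" --pt "-0.008 0 0 0 0 0 1" --pt "-0.0118 -0.0037 0 0 0 -0.035 1" --pt "-0.0158 -0.0073 0 0 0 -0.07 1" --pt "-0.0199 -0.0108 0 0 0 -0.105 1"

```text
time: 3.95
tool_pos: [563.6, 66.4, 33.5]
tcp_rot: [179.9, -0.1, 77.1]
ft_force: [2.1, 1.9, 1.0]
finger_gap: -0.1
```

>>> jog_arm --pt "-0.0038 -0.0037 0 0 0 -0.035 1" --pt "-0.0078 -0.0073 0 0 0 -0.07 1" --pt "-0.0119 -0.0108 0 0 0 -0.105 1" --pt "-0.0161 -0.0141 0 0 0 -0.14 1" --pt "-0.0204 -0.0173 0 0 0 -0.175 1"

```text
time: 4.37
tool_pos: [542.1, 50.5, 33.5]
tcp_rot: [179.9, -0.0, 87.2]
ft_force: [1.9, 1.5, 1.7]
finger_gap: -0.1
```

```bash
python3 - <<'E'
from h import *
snap('scene','s2'); st=r.sense(); print(st['tool_pos'],st['tcp_rot'],st['ft_force'],st['time'])
a=load('s2')['pixels'][135:275,150:330,::-1]; cv2.imwrite('pics/s2c.png',cv2.resize(a,None,fx=4,fy=4,interpolation=cv2.INTER_CUBIC))
E
```

```text
[541.42245972  49.93084612  33.36032654] [ 1.79911109e+02 -2.11465593e-02  8.73120482e+01] [1.67570386 0.65811389 3.96491369] 4.4167
```

View pics/s2c.png

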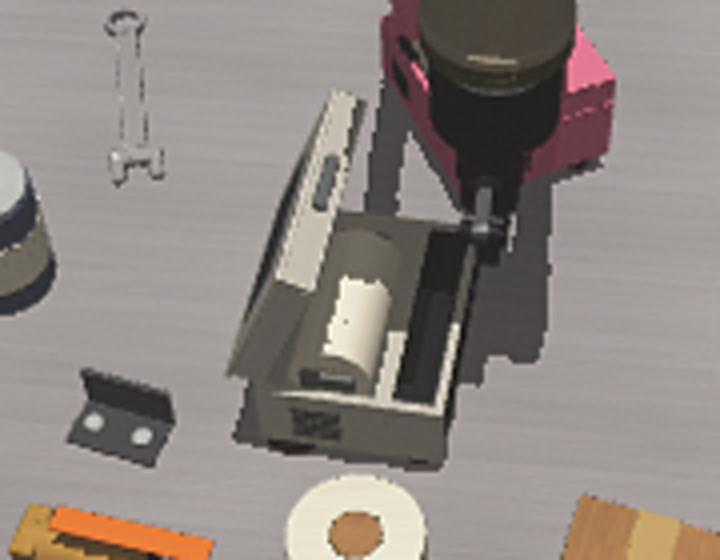

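```bash
cat >> h.py <<'E'
def pose(FL,psi):
    p=np.radians(psi);R=np.array([[np.cos(p),-np.sin(p)],[np.sin(p),np.cos(p)]]); return np.array(FL)[:2]-R@[-98,17]
E
python3 - <<'E'
from h import *
s=load('s2');S=lambda u,v,z:ray(s,150+(u+.5)/4-.5,135+(v+.5)/4-.5,z).round(1)
print(S(443,414,66),S(262,395,66)); FL=S(443,414,66)
print(pose(FL,-92.7),pose(FL,-96))
E
```

```text
[665.4  34.2  66. ] [662.5 -74.9  66. ]
[643.80243996 -62.89039808] [638.24933838 -61.48616187]
```

>>> jog_arm --pt "-0.0038 -0.0037 0 0 0 -0.035 1" --pt "-0.0078 -0.0073 0 0 0 -0.07 1" --pt "-0.0119 -0.0108 0 0 0 -0.105 1" --pt "-0.0161 -0.0141 0 0 0 -0.14 1" --pt "-0.0204 -0.0173 0 0 0 -0.175 1"

```text
time: 4.83
tool_pos: [523.9, 31.1, 33.5]
tcp_rot: [179.9, -0.0, 97.2]
ft_force: [1.4, 3.4, 2.5]
finger_gap: -0.4
```

>>> jog_arm --pt "-0.0038 -0.0037 0 0 0 -0.035 1" --pt "-0.0078 -0.0073 0 0 0 -0.07 1" --pt "-0.0119 -0.0108 0 0 0 -0.105 1" --pt "-0.0161 -0.0141 0 0 0 -0.14 1" --pt "-0.0204 -0.0173 0 0 0 -0.175 1"

```text
time: 5.25
tool_pos: [509.1, 8.8, 33.5]
tcp_rot: [179.9, -0.0, 107.2]
ft_force: [1.6, 2.3, 3.0]
finger_gap: -0.0
```

>>> jog_arm --pt "-0.0038 -0.0037 0 0 0 -0.035 1" --pt "-0.0078 -0.0073 0 0 0 -0.07 1" --pt "-0.0119 -0.0108 0 0 0 -0.105 1" --pt "-0.0161 -0.0141 0 0 0 -0.14 1" --pt "-0.0204 -0.0173 0 0 0 -0.175 1"

```text
time: 5.67
tool_pos: [498.5, -15.8, 33.4]
tcp_rot: [179.9, 0.0, 117.2]
ft_force: [1.1, 3.8, 3.4]
finger_gap: -0.1
```

>>> jog_arm --pt "-0.0038 -0.0037 0 0 0 -0.035 1" --pt "-0.0078 -0.0073 0 0 0 -0.07 1" --pt "-0.0119 -0.0108 0 0 0 -0.105 1" --pt "-0.0161 -0.0141 0 0 0 -0.14 1" --pt "-0.0204 -0.0173 0 0 0 -0.175 1"

```text
time: 6.08
tool_pos: [492.3, -41.8, 33.4]
tcp_rot: [179.9, 0.0, 127.2]
ft_force: [0.1, 4.1, 3.9]
finger_gap: -0.2
```

```bash
python3 - <<'E'
from h import *
snap('scene','s3'); st=r.sense(); print(st['tool_pos'],st['tcp_rot'],st['ft_force'],st['time'])
a=load('s3')['pixels'][135:275,150:330,::-1]; cv2.imwrite('pics/s3c.png',cv2.resize(a,None,fx=4,fy=4,interpolation=cv2.INTER_CUBIC))
E
```

```text
[492.20109649 -42.68224524  33.36837472] [1.79935183e+02 3.26200202e-02 1.27369827e+02] [-0.15338963  1.4343697   4.24633648] 6.1333
```

View pics/s3c.png

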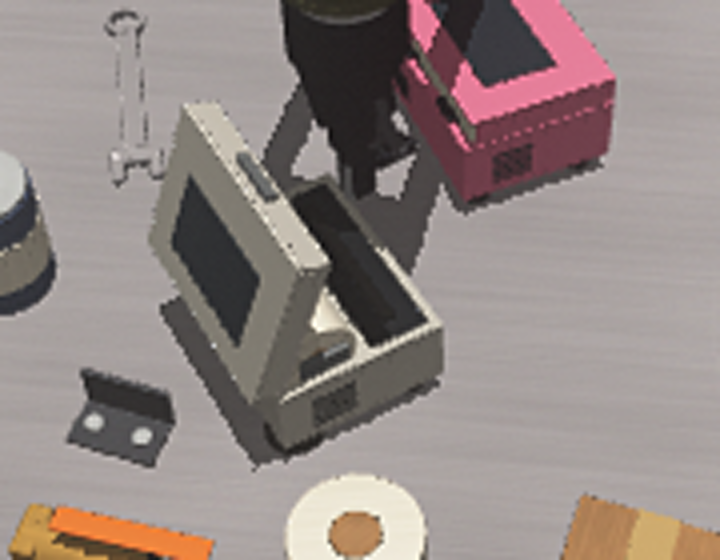

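>>> jog_arm --pt "-0.0038 -0.0037 0 0 0 -0.035 1" --pt "-0.0078 -0.0073 0 0 0 -0.07 1" --pt "-0.0119 -0.0108 0 0 0 -0.105 1" --pt "-0.0161 -0.0141 0 0 0 -0.14 1" --pt "-0.0204 -0.0173 0 0 0 -0.175 1"

```text
time: 6.55
tool_pos: [490.8, -68.3, 33.4]
tcp_rot: [179.9, 0.0, 137.2]
ft_force: [-1.1, 3.9, 6.1]
finger_gap: 0.1
```

>>> jog_arm --pt "-0.0038 -0.0037 0 0 0 -0.035 1" --pt "-0.0078 -0.0073 0 0 0 -0.07 1" --pt "-0.0119 -0.0108 0 0 0 -0.105 1" --pt "-0.0161 -0.0141 0 0 0 -0.14 1" --pt "-0.0204 -0.0173 0 0 0 -0.175 1"

```text
time: 6.97
tool_pos: [493.9, -94.9, 33.3]
tcp_rot: [179.9, -0.0, 147.2]
ft_force: [-0.9, 5.7, 5.8]
finger_gap: -0.1
```

>>> jog_arm --pt "-0.0038 -0.0037 0 0 0 -0.035 1" --pt "-0.0078 -0.0073 0 0 0 -0.07 1" --pt "-0.0119 -0.0108 0 0 0 -0.105 1" --pt "-0.0161 -0.0141 0 0 0 -0.14 1" --pt "-0.0204 -0.0173 0 0 0 -0.175 1"

```text
time: 7.38
tool_pos: [501.4, -120.4, 33.3]
tcp_rot: [179.9, -0.0, 157.3]
ft_force: [-2.7, 5.5, 7.4]
finger_gap: 0.1
```

```bash
python3 - <<'E'
from h import *
snap('top','t4');snap('scene','s4'); st=r.sense(); print(st['tool_pos'],st['tcp_rot'],st['ft_force'],st['joint_pos'],st['time'])
a=load('s4')['pixels'][125:265,150:330,::-1]; a=cv2.resize(a,None,fx=4,fy=4,interpolation=cv2.INTER_CUBIC)
cv2.imwrite('pics/s4c.png',a)
a=load('t4')['pixels'][125:245,215:375,::-1]; cv2.imwrite('pics/t4c.png',cv2.resize(a,None,fx=4,fy=4,interpolation=cv2.INTER_CUBIC))
E
```

```text
[ 501.76979828 -121.2071644    33.32080892] [1.79981234e+02 3.19936387e-02 1.57237110e+02] [-1.37403144  1.22791826  4.72950403] [-1.92854091e+01  3.08982307e+00  1.08143667e+02  1.80173815e-02
  6.87334377e+01 -8.65290543e+01] 7.4833
```

View pics/s4c.png

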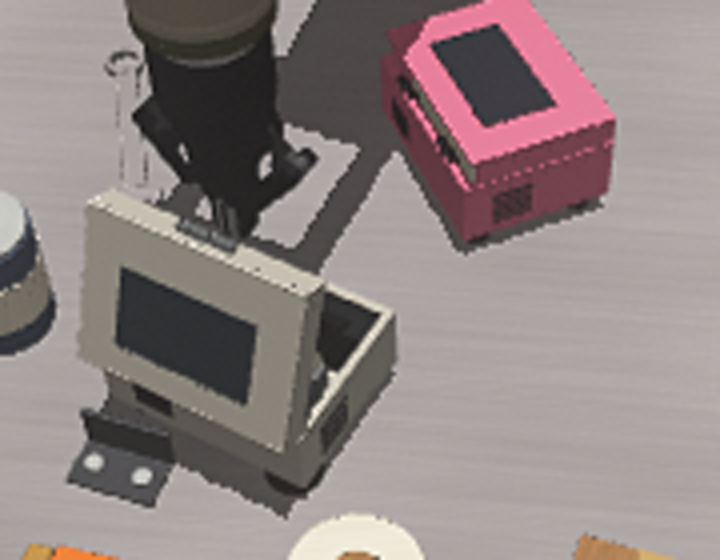

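View pics/t4c.png

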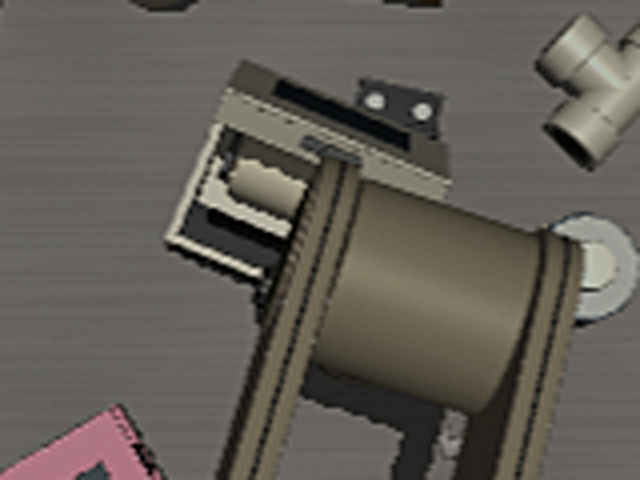

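>>> jog_arm --pt "-0.0019 -0.0019 0 0 0 -0.0175 1" --pt "-0.0038 -0.0037 0 0 0 -0.035 1" --pt "-0.0058 -0.0056 0 0 0 -0.0525 1" --pt "-0.0078 -0.0073 0 0 0 -0.07 1" --pt "-0.0098 -0.0091 0 0 0 -0.087 1"

```text
time: 7.9
tool_pos: [506.8, -132.5, 33.2]
tcp_rot: [179.9, -0.0, 162.2]
ft_force: [-2.3, 5.2, 7.0]
finger_gap: -0.3
```

>>> jog_arm --pt "-0.001 -0.001 0 0 0 -0.0087 1" --pt "-0.0019 -0.0019 0 0 0 -0.0175 1" --pt "-0.0029 -0.0028 0 0 0 -0.026 1" --pt "-0.0038 -0.0037 0 0 0 -0.035 1" --pt "-0.0048 -0.0046 0 0 0 -0.044 1"

```text
time: 8.32
tool_pos: [509.9, -138.3, 33.2]
tcp_rot: [180.0, -0.0, 164.7]
ft_force: [-3.7, 4.9, 7.5]
finger_gap: 0.1
```

>>> jog_arm --pt "-0.001 -0.001 0 0 0 -0.0087 1" --pt "-0.0019 -0.0019 0 0 0 -0.0175 1" --pt "-0.0029 -0.0028 0 0 0 -0.026 1"

```text
time: 8.57
tool_pos: [511.9, -141.8, 33.2]
tcp_rot: [180.0, -0.0, 166.2]
ft_force: [-4.6, 5.3, 8.4]
finger_gap: 0.1
```

>>> jog_arm --pt "-0.001 -0.0005 0 0 0 -0.006 1" --pt "-0.002 -0.001 0 0 0 -0.012 1" --pt "-0.003 -0.0013 0 0 0 -0.017 1"

```text
time: 8.82
tool_pos: [513.9, -144.1, 33.2]
tcp_rot: [180.0, -0.1, 167.2]
ft_force: [-8.1, 2.6, 10.3]
finger_gap: -0.1
```

>>> jog_arm --pt "-0.0007 0 0 0 0 0 1" --pt "-0.0014 0 0 0 0 0 1"

```text
time: 8.98
tool_pos: [514.7, -144.7, 33.1]
tcp_rot: [-180.0, -0.2, 167.1]
ft_force: [-10.4, -0.2, 12.3]
finger_gap: 0.1
```

>>> jog_arm --pt "-0.001 0 0 0 0 0 1" --pt "-0.002 0 0 0 0 0 1" --pt "-0.003 0 0 0 0 0 1"

```text
time: 9.23
tool_pos: [516.6, -146.1, 33.0]
tcp_rot: [-179.9, -0.3, 167.1]
ft_force: [-16.4, -3.3, 17.0]
finger_gap: 0.3
```

```bash
python3 - <<'E'
from h import *
snap('scene','s5'); st=r.sense(); print(st['tool_pos'],st['tcp_rot'],st['ft_force'],st['wrist_torque'],st['time'])
a=load('s5')['pixels'][125:265,150:330,::-1]; a=cv2.resize(a,None,fx=4,fy=4,interpolation=cv2.INTER_CUBIC)
cv2.imwrite('pics/s5c.png',a)
E
```

```text
[ 516.58177325 -146.17950785   33.07263704] [-179.88041438   -0.2751677   167.12586132] [-14.99922676  -2.20851046  15.9871317 ] [-0.34898884  2.49426252 -0.04983047] 9.2833
```

View pics/s5c.png

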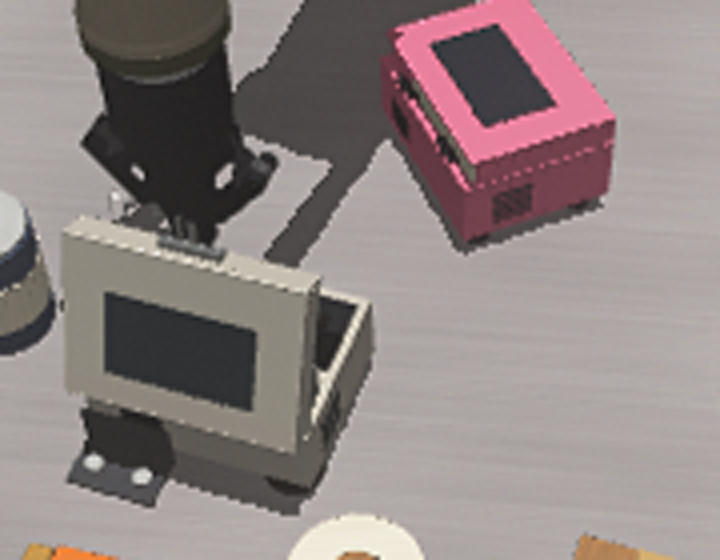

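>>> jog_arm --pt "0.002 0 0 0 0 0 1" --pt "0.005 0 0 0 0 0 1" --pt "0.012 0 0 0 0 0 1" --pt "0.022 0 0 0 0 0 1" --pt "0.035 0 0 0 0 0 1"

```text
time: 9.7
tool_pos: [484.3, -137.4, 32.4]
tcp_rot: [180.0, -0.0, 167.2]
ft_force: [0.4, -0.1, -0.3]
finger_gap: -0.2
```

>>> jog_arm --pt "0.0 0 -0.03 0 0 0 1" --pt "0 0 -0.07 0 0 0 1" --pt "0 0 -0.11 0 0 0 1" --pt "0 0 -0.15 0 0 0 1" --pt "0 0 -0.19 0 0 0 1"

```text
time: 10.12
tool_pos: [483.9, -137.2, 224.1]
tcp_rot: [180.0, -0.0, 167.2]
ft_force: [0.7, -0.4, 0.4]
finger_gap: 0.1
```

>>> jog_arm --pt "0 0.04 -0.01 0 0 0 1" --pt "0 0.08 -0.02 0 0 0 1" --pt "0 0.12 -0.03 0 0 0 1" --pt "0 0.16 -0.03 0 0 0 1" --pt "0 0.2 -0.03 0 0 0 1"

```text
time: 10.53
tool_pos: [529.1, 59.3, 253.5]
tcp_rot: [180.0, 0.1, 167.2]
ft_force: [1.2, -0.4, 0.5]
finger_gap: -0.0
```

```bash
python3 - <<'E'
from h import *
snap('top','t6');snap('scene','s6'); st=r.sense(); print(st['tool_pos'],st['tcp_rot'],st['ft_force'],st['time'])
a=load('s6')['pixels'][125:265,150:330,::-1]; a=cv2.resize(a,None,fx=4,fy=4,interpolation=cv2.INTER_CUBIC)
cv2.imwrite('pics/s6c.png',a)
a=load('t6')['pixels'][125:245,215:375,::-1]; cv2.imwrite('pics/t6c.png',cv2.resize(a,None,fx=4,fy=4,interpolation=cv2.INTER_CUBIC))
E
```

```text
[528.81299799  62.97205625 252.2235904 ] [ 1.79882992e+02 -4.02828900e-02  1.67520143e+02] [-0.32804937  0.09087782  0.14735856] 10.6333
```

View pics/s6c.png

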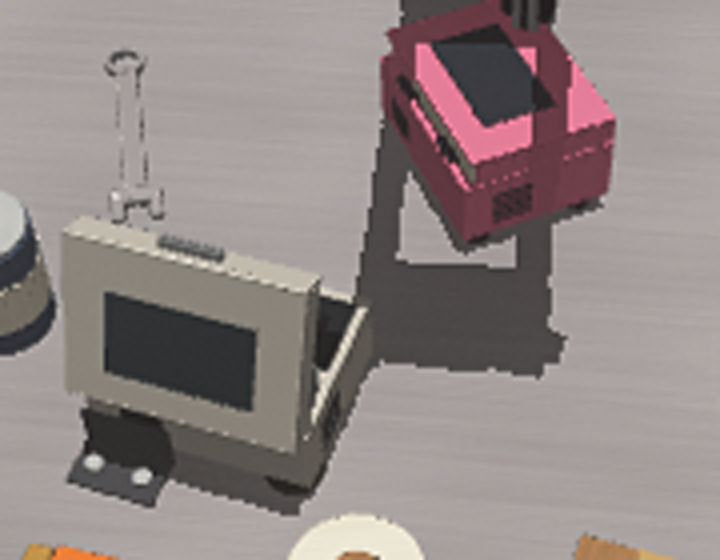

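View pics/t6c.png

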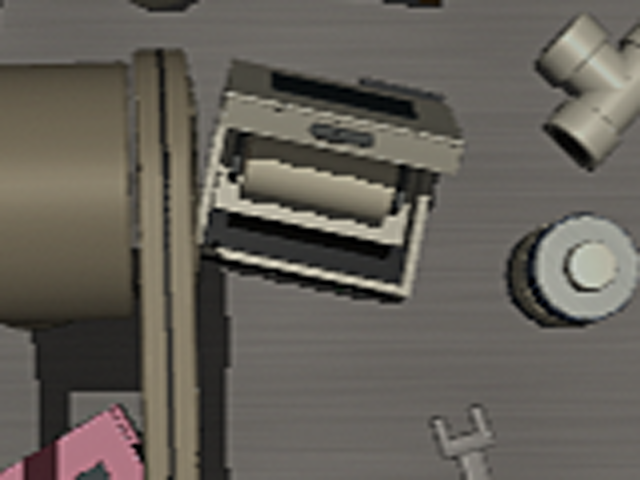

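```bash
python3 - <<'E'
from h import *
t=load('t6');T=lambda u,v,z:ray(t,215+(u+.5)/4-.5,125+(v+.5)/4-.5,z)
def ang(a,b): d=b-a; return np.degrees(np.arctan2(d[0],-d[1])) , np.hypot(*d[:2])
FR=T(405,298,66);p=T(212,249,66); print(FR.round(1),p.round(1),ang(p,FR))
a,b=T(226,94,173),T(463,142,173);print('cover',a.round(1),b.round(1),ang(a,b))
a,b=T(222,124,173),T(461,173,173);print('cover front edge',a.round(1),b.round(1),ang(a,b))
o=np.array([643.7,-63]);x=np.array([.975,-.2215]);y=np.array([.2215,.975])
print('FR exp',o+x*-96.5-y*133); print('FR dock',(FR[:2]-o)@x,(FR[:2]-o)@y)
E
```

```text
[ 519.1 -168.2   66. ] [553.6 -38.5  66. ] (np.float64(-14.874448961188799), np.float64(134.17572364722392))
cover [641.4 -43.7 173. ] [ 610.1 -190.3  173. ] (np.float64(-12.045054152293558), np.float64(149.84944087728354))
cover front edge [622.7 -41.  173. ] [ 590.8 -188.6  173. ] (np.float64(-12.187685529539682), np.float64(151.01529853820006))
FR exp [ 520.153   -171.30025]
FR dock -98.16852665440554 -130.13750686783473
```

>>> jog_arm --pt "-0.03 -0.023 0 0 0 0 1" --pt "-0.06 -0.046 0 0 0 0 1" --pt "-0.09 -0.07 0 0 0 0 1" --pt "-0.12 -0.093 0 0 0 0 1" --pt "-0.15 -0.116 0 0 0 0 1"

```text
time: 11.05
tool_pos: [649.9, -90.5, 252.1]
tcp_rot: [-180.0, -0.0, 167.2]
ft_force: [1.1, 1.0, 0.2]
finger_gap: 0.1
```

>>> jog_arm --pt "-0.025 -0.02 0 0 0 0 1" --pt "-0.05 -0.039 0 0 0 0 1" --pt "-0.05 -0.039 0.03 0 0 0 1" --pt "-0.05 -0.039 0.06 0 0 0 1" --pt "-0.05 -0.039 0.09 0 0 0 1"

```text
time: 11.47
tool_pos: [689.7, -139.3, 161.2]
tcp_rot: [-180.0, 0.0, 167.1]
ft_force: [-0.7, 0.1, -0.5]
finger_gap: 0.2
```

```bash
python3 - <<'E'
from h import *
snap('scene','s7'); st=r.sense(); print(st['tool_pos'],st['tcp_rot'],st['ft_force'],st['time'])
o=np.array([643.7,-63]);x=np.array([.975,-.2215]);y=np.array([.2215,.975]);d=st['tool_pos'][:2]-o
print(d@x,d@y)
a=load('s7')['pixels'][125:265,150:330,::-1]; a=cv2.resize(a,None,fx=4,fy=4,interpolation=cv2.INTER_CUBIC)
cv2.imwrite('pics/s7c.png',a)
E
```

```text
[ 685.76178165 -137.82759448  152.30453416] [179.97604424  -0.62874436 167.13673736] [-1.39821758  0.85748684 -6.11029727] 11.5167
57.584549282740575 -63.64021997862536
```

View pics/s7c.png

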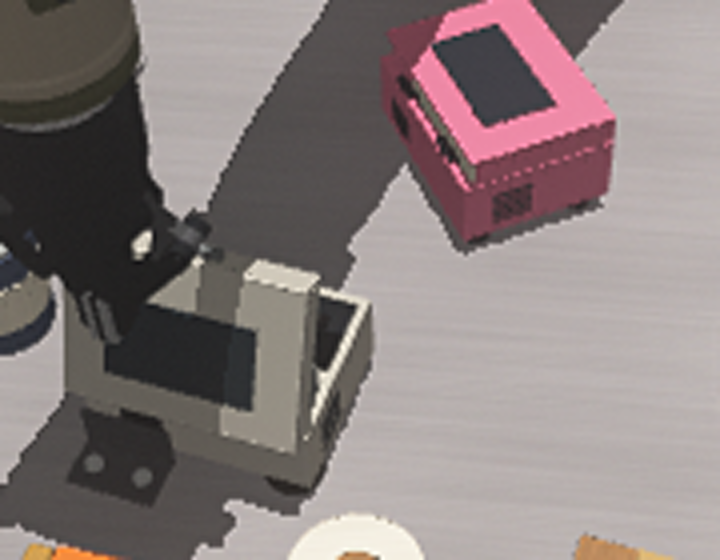

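>>> jog_arm --pt "0 0.004 0 0 0 0 1" --pt "0 0.004 0 0 0 0 1" --pt "0 0.004 0 0 0 0 1"

```text
time: 11.77
tool_pos: [691.9, -134.0, 165.8]
tcp_rot: [-180.0, 0.2, 167.2]
ft_force: [0.0, -0.1, 0.5]
finger_gap: 0.1
```

>>> jog_arm --pt "0.009 0 0.003 0 0 0 1" --pt "0.018 0 0.005 0 0 0 1" --pt "0.024 0 0.005 0 0 0 1" --pt "0.03 0 0.005 0 0 0 1" --pt "0.036 0 0.005 0 0 0 1"

```text
time: 12.18
tool_pos: [656.1, -126.1, 159.7]
tcp_rot: [-180.0, 0.2, 167.2]
ft_force: [0.2, -0.7, 0.2]
finger_gap: -0.5
```

```bash
cat > q.py <<'E'
from h import *
import sys
n=sys.argv[1];snap('scene',n); st=r.sense(); print(st['tool_pos'],st['tcp_rot'],st['ft_force'],st['time'])
o=np.array([643.7,-63]);x=np.array([.975,-.2215]);y=np.array([.2215,.975]);d=st['tool_pos'][:2]-o
print(d@x,d@y)
a=load(n)['pixels'][125:265,150:330,::-1]; a=cv2.resize(a,None,fx=4,fy=4,interpolation=cv2.INTER_CUBIC)
cv2.imwrite(f'pics/{n}c.png',a)
E
python3 q.py s8
```

```text
[ 655.17636354 -125.89808196  159.24900754] [-1.79993215e+02  9.68336537e-02  1.67244316e+02] [ 1.5922886  -0.59038121 -0.30446647] 12.2333
25.121379605421644 -58.78361538360158
```

View pics/s8c.png

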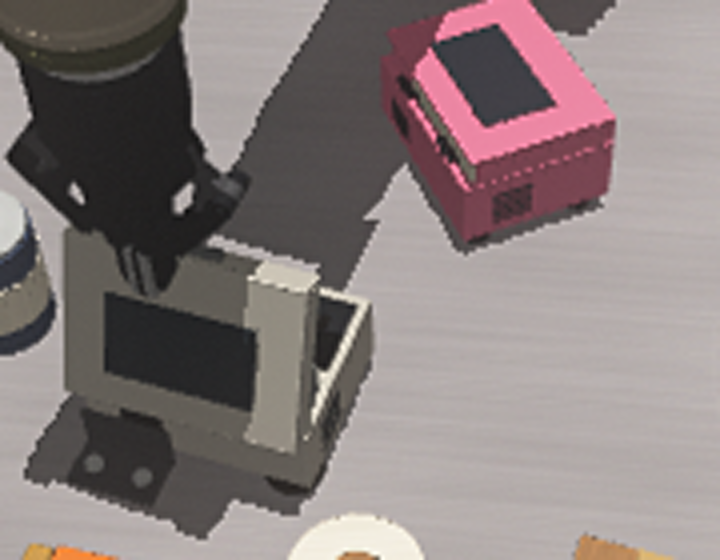

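>>> jog_arm --pt "0.005 0 -0.001 0 0 0 1" --pt "0.01 0 -0.002 0 0 0 1" --pt "0.015 0 -0.001 0 0 0 1" --pt "0.02 0 0 0 0 0 1" --pt "0.025 0 0.001 0 0 0 1"

```text
time: 12.65
tool_pos: [630.7, -120.4, 156.4]
tcp_rot: [180.0, -0.0, 167.2]
ft_force: [0.1, 0.5, 0.3]
finger_gap: 0.0
```

```bash
python3 q.py s9
```

```text
[ 629.88575661 -120.19153679  156.03727121] [ 1.79998155e+02 -7.07432163e-02  1.67237988e+02] [ 0.9623941   0.05850322 -1.15150864] 12.7
-0.8009619104152559 -58.821603283962936
```

View pics/s9c.png

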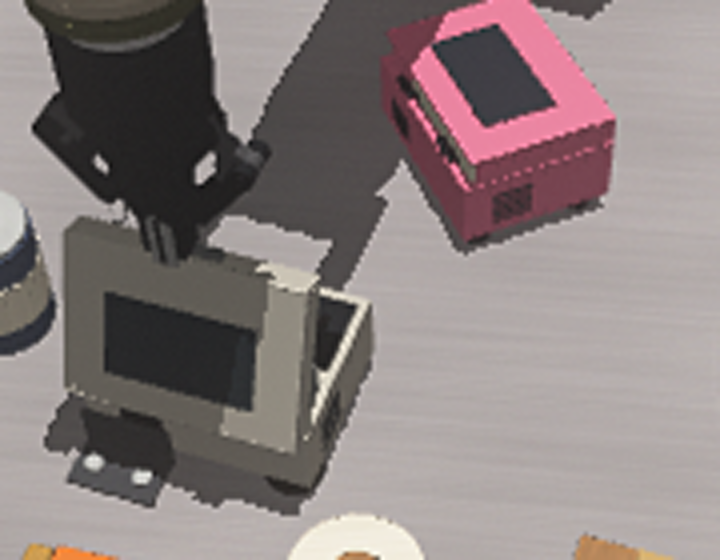

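```bash
python3 - <<'E'
from h import *
s=load('s9');t=load('t6')
print((proj(s,[629.9,-120.2,156])-[150,125])*4)
# cover top-rear edge triangulate: scene (65,228)&(322,280)?; top t6
def tri(a,ua,b,ub):
    L=[]
    for c,u in((a,ua),(b,ub)):
        o=np.array(c['origin'],float);d=ray(c,*u,0)-o;d/=np.linalg.norm(d);L.append((o,d))
    A=sum(np.eye(3)-np.outer(d,d) for o,d in L);B=sum((np.eye(3)-np.outer(d,d))@o for o,d in L)
    return np.linalg.solve(A,B)
S=lambda u,v:(150+(u+.5)/4-.5,125+(v+.5)/4-.5);T=lambda u,v:(215+(u+.5)/4-.5,125+(v+.5)/4-.5)
s6=load('s6')
o=np.array([643.7,-63]);x=np.array([.975,-.2215]);y=np.array([.2215,.975])
for n,a,b in [('rearR',(65,235),(463,142)),('rearL',(303,292),(226,94)),('frontL',(322,278),(222,124)),('frontR',(75,217),(461,173)),('rearRbot',(65,390),(445,105)),('rearLbot',(296,450),(235,62))]:
    P=tri(s6,S(*a),t,T(*b));d=P[:2]-o;print(n,P.round(1),(d@x).round(1),(d@y).round(1))
E
```

```text
[177.45429932 289.31333895]
rearR [ 609.8 -189.3  173.9] -5.1 -130.6
rearL [640.9 -44.5 176.7] -6.8 17.4
frontL [623.1 -39.7 168.5] -25.2 18.2
frontR [ 591.1 -188.8  169.1] -23.4 -134.3
rearRbot [ 648.5 -196.8   76.2] 34.3 -129.3
rearLbot [678.4 -53.1  76.5] 31.6 17.4
```

```bash
python3 - <<'E'
from h import *
for n,p in(('s8',[655.2,-125.9,159.2]),('s9',[629.9,-120.2,156]),('s7',[690,-139,161])):
    s=load(n); q=proj(s,p); print(n,q)
    a=s['pixels'][165:215,165:225,::-1]; a=cv2.resize(a,None,fx=10,fy=10,interpolation=cv2.INTER_NEAREST)
    c=((q-[165,165]+.5)*10).astype(int); cv2.circle(a,tuple(c),4,(0,0,255),-1)
    cv2.imwrite(f'pics/{n}z.png',a)
a=np.hstack([cv2.imread('pics/s8z.png')[:,:390],cv2.imread('pics/s9z.png')[:,:390]]);cv2.imwrite('pics/z.png',a)
E
```

```text
s8 [189.30556386 204.83966751]
s9 [194.36357483 197.32833474]
s7 [179.80310271 216.24783579]
```

View pics/z.png

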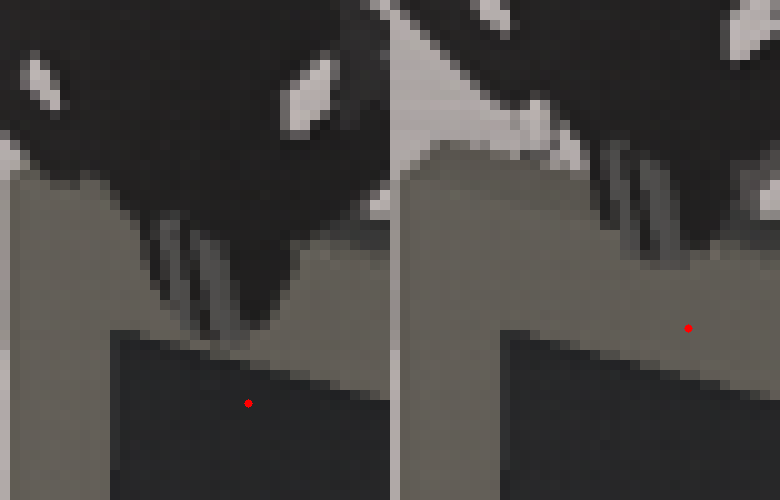

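```bash
python3 - <<'E'
from h import *
s=snap('wrist','w9');st=r.sense();p=st['tool_pos'];print(p,proj(s,p),np.array(s['origin']))
w=load('w1');print(proj(w,[581.85,91.16,149.94]),proj(w,[581.85,91.16,165]))
snap('top','t9')
a=load('t9')['pixels'][125:215,235:355,::-1]; a=cv2.resize(a,None,fx=5,fy=5,interpolation=cv2.INTER_CUBIC)
b=cv2.resize(s['pixels'][...,::-1],(600,450)); cv2.imwrite('pics/tw.png',a)
E
```

```text
[ 630.28541102 -120.32218346  156.13844115] [257.94708102 228.62227035] [ 558.83971507 -103.97140953  330.26955073]
[264.03667012 229.88956632] [264.23853557 241.44485225]
```

View pics/w9.png

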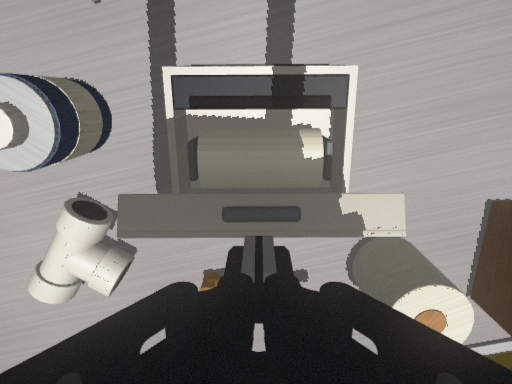

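View pics/tw.png

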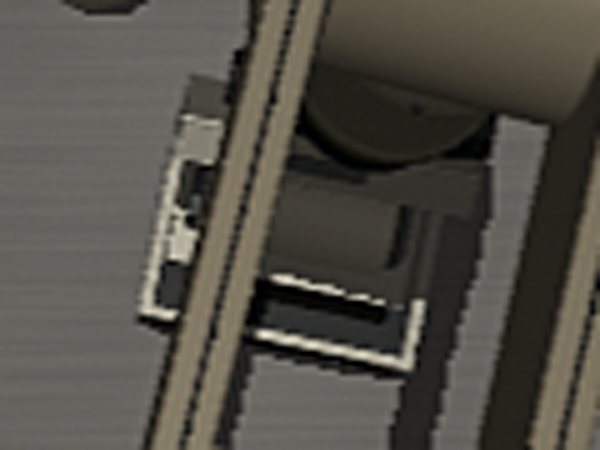

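>>> jog_arm --pt "0.004 0 0 0 0 0 1" --pt "0.008 0 0 0 0 0 1" --pt "0.012 0 0.001 0 0 0 1" --pt "0.016 0 0.002 0 0 0 1" --pt "0.02 0 0.004 0 0 0 1"

```text
time: 13.22
tool_pos: [611.4, -116.1, 152.7]
tcp_rot: [-180.0, 0.0, 167.2]
ft_force: [-0.2, -0.1, 0.2]
finger_gap: 0.1
```

```bash
python3 q.py s10
```

```text
[ 610.60265182 -115.79723623  151.98930788] [ 1.79997076e+02 -5.49206552e-02  1.67240500e+02] [ 1.11715776 -1.01841202 -0.43799055] 13.2667
-20.575326654709414 -58.80836794749057
```

View pics/s10c.png

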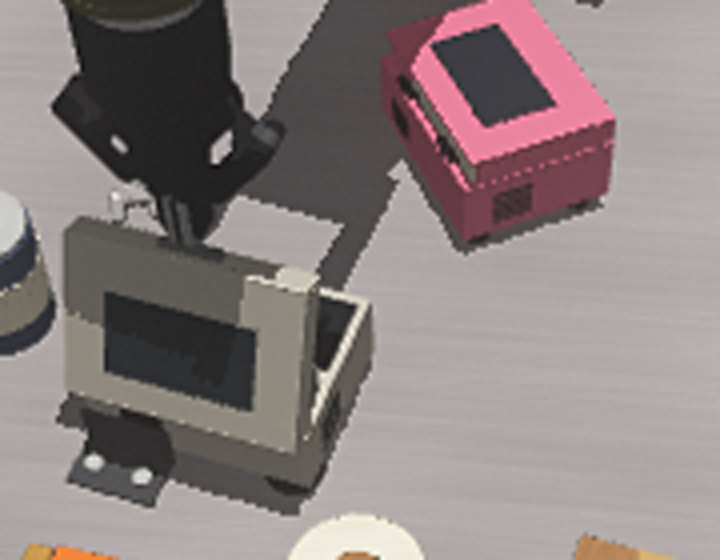

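```bash
python3 - <<'E'
from h import *
s=load('s10'); o=np.array([643.7,-63]);x=np.array([.975,-.2215]);y=np.array([.2215,.975])
a=s['pixels'][160:210,170:230,::-1]; a=cv2.resize(a,None,fx=10,fy=10,interpolation=cv2.INTER_NEAREST)
for (dx,z),c in {(-20.6,152):(0,0,255),(-20.6,176):(0,255,0),(3,152):(255,0,0)}.items():
    p=o+x*dx+y*-58.8; q=proj(s,[*p,z]); cv2.circle(a,tuple(((q-[170,160]+.5)*10).astype(int)),4,c,-1)
cv2.imwrite('pics/z2.png',a)
w=snap('wrist','w10'); p=r.sense()['tool_pos'];print(p,proj(w,p),proj(w,p+[0,0,20]))
E
```

```text
[ 610.8735297  -115.87782916  152.07069659] [258.01806985 228.41188057] [257.99823678 243.303094  ]
```

View pics/z2.png

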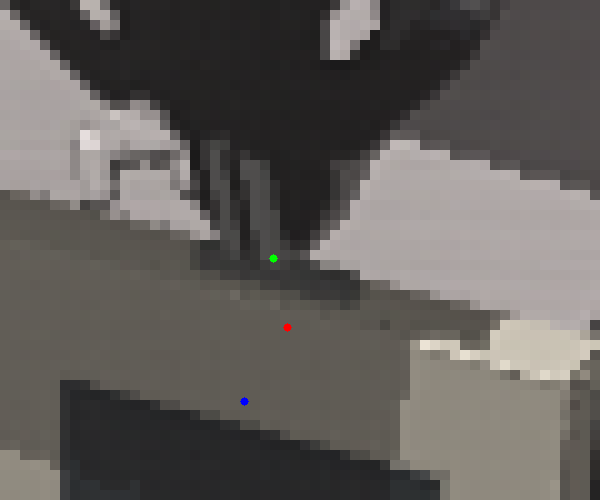

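View pics/w10.png

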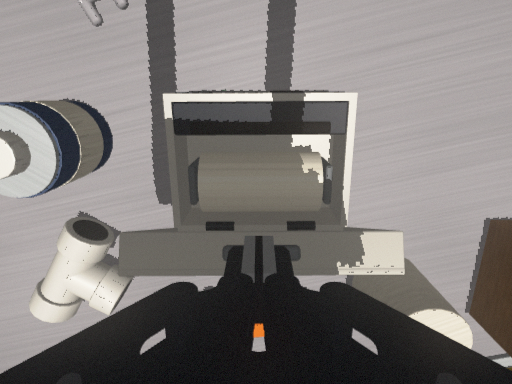

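>>> jog_arm --pt "-0.03 0 -0.006 0 0 0 1" --pt "-0.056 0 -0.006 0 0 0 1" --pt "-0.056 0 0.01 0 0 0 1" --pt "-0.056 0 0.024 0 0 0 1" --pt "-0.056 0 0.024 0 0 0 1"

```text
time: 13.73
tool_pos: [663.7, -127.8, 123.7]
tcp_rot: [180.0, -0.4, 167.2]
ft_force: [-1.8, -0.9, -1.5]
finger_gap: 0.2
```

>>> jog_arm --pt "0.007 0 0 0 0 0 1" --pt "0.014 0 0 0 0 0 1" --pt "0.021 0 0 0 0 0 1" --pt "0.026 0 0 0 0 0 1" --pt "0.03 0 0 0 0 0 1"

```text
time: 14.15
tool_pos: [636.8, -121.8, 129.9]
tcp_rot: [-180.0, 0.1, 167.2]
ft_force: [1.5, -0.9, -0.1]
finger_gap: -0.1
```

```bash
python3 q.py s11
```

```text
[ 636.35997616 -121.6522584   129.7242108 ] [-1.79996007e+02  7.52661857e-02  1.67241458e+02] [-0.47124526  0.09438665 -0.24904474] 14.2
5.834951991122116 -58.81176722488127
```

View pics/s11c.png

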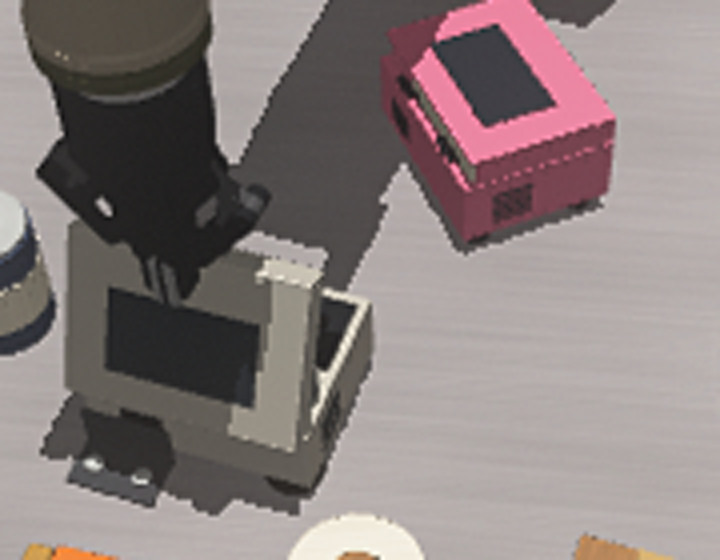

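>>> jog_arm --pt "0.004 0 0 0 0 0 1" --pt "0.008 0 0.001 0 0 0 1" --pt "0.012 0 0.002 0 0 0 1" --pt "0.016 0 0.003 0 0 0 1" --pt "0.02 0 0.004 0 0 0 1"

```text
time: 14.62
tool_pos: [617.1, -117.4, 124.4]
tcp_rot: [-180.0, -0.0, 167.2]
ft_force: [0.2, 0.2, -0.1]
finger_gap: 0.0
```

```bash
python3 q.py s12
```

```text
[ 616.40765522 -117.15494933  123.97319957] [ 1.79998268e+02 -6.92791794e-02  1.67237528e+02] [ 1.47985954 -0.32408016  0.04263718] 14.6667
-14.614714885173449 -58.846329970225725
```

View pics/s12c.png

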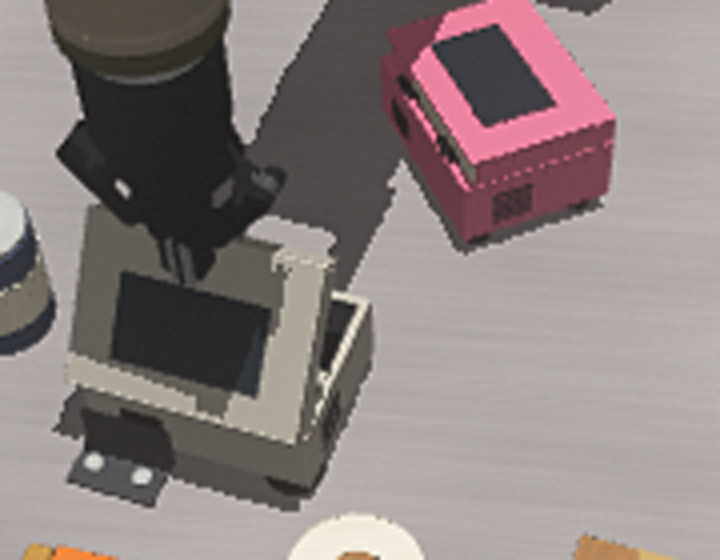

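>>> jog_arm --pt "0.005 0 0.002 0 0 0 1" --pt "0.01 0 0.004 0 0 0 1" --pt "0.015 0 0.007 0 0 0 1" --pt "0.019 0 0.01 0 0 0 1" --pt "0.023 0 0.013 0 0 0 1"

```text
time: 15.08
tool_pos: [594.5, -112.2, 111.2]
tcp_rot: [180.0, -0.0, 167.2]
ft_force: [-0.3, 0.2, 1.6]
finger_gap: -0.0
```

>>> jog_arm --pt "0.004 0 0.004 0 0 0 1" --pt "0.008 0 0.008 0 0 0 1" --pt "0.012 0 0.012 0 0 0 1" --pt "0.015 0 0.016 0 0 0 1" --pt "0.018 0 0.02 0 0 0 1"

```text
time: 15.5
tool_pos: [577.1, -108.3, 91.1]
tcp_rot: [180.0, -0.0, 167.2]
ft_force: [-0.7, -0.4, 0.7]
finger_gap: -0.1
```

```bash
python3 q.py s13
```

```text
[ 576.15599535 -108.01511614   90.00181373] [ 1.79996273e+02 -1.16629762e-01  1.67237158e+02] [ 0.62622955 -0.6342191   0.28388875] 15.55
-55.88455630669212 -58.85073526351843
```

View pics/s13c.png

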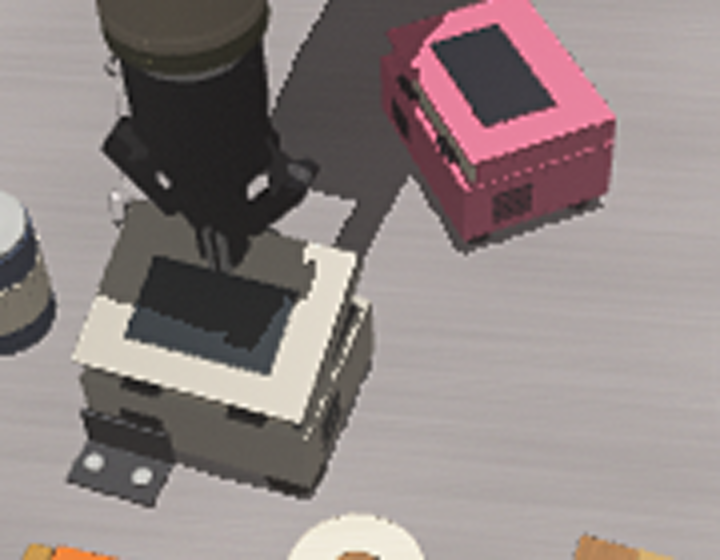

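>>> jog_arm --pt "0.003 0 0.004 0 0 0 1" --pt "0.006 0 0.008 0 0 0 1" --pt "0.008 0 0.012 0 0 0 1" --pt "0.01 0 0.016 0 0 0 1" --pt "0.011 0 0.02 0 0 0 1"

```text
time: 15.97
tool_pos: [566.4, -105.9, 71.1]
tcp_rot: [180.0, -0.0, 167.2]
ft_force: [-0.1, 0.4, 0.3]
finger_gap: -0.1
```

```bash
python3 q.py s14
```

```text
[ 565.86292144 -105.68722521   70.10995006] [ 1.79995061e+02 -9.37093107e-02  1.67234934e+02] [-0.22838614  0.12184471 -0.7679654 ] 16.0167
-66.43593121463644 -58.86095747814791
```

View pics/s14c.png

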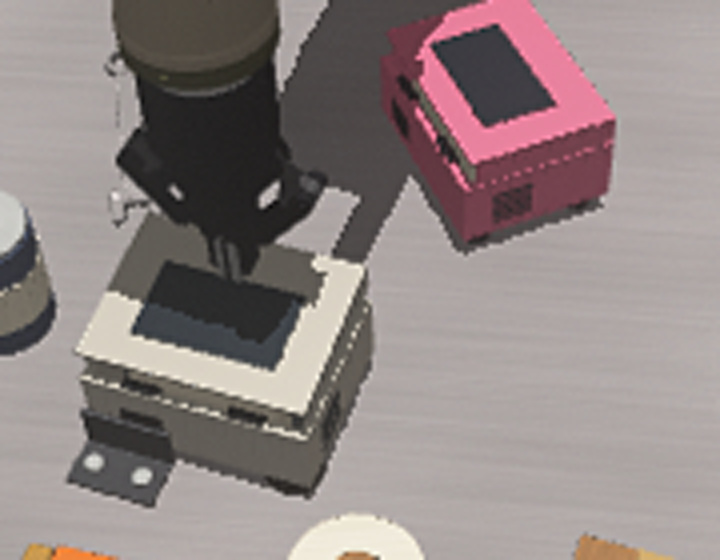

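Nearly shut; press the rest down in small steps while watching the vertical force.

>>> jog_arm --pt "0.001 0 0.002 0 0 0 1" --pt "0.001 0 0.004 0 0 0 1" --pt "0.001 0 0.006 0 0 0 1"

```text
time: 16.27
tool_pos: [566.0, -105.8, 65.6]
tcp_rot: [180.0, 0.0, 167.2]
ft_force: [-0.6, 0.4, -0.1]
finger_gap: -0.2
```

>>> jog_arm --pt "0 0 0.001 0 0 0 1" --pt "0 0 0.002 0 0 0 1" --pt "0 0 0.003 0 0 0 1"

```text
time: 16.52
tool_pos: [565.9, -105.8, 62.6]
tcp_rot: [-180.0, 0.0, 167.2]
ft_force: [-1.2, 0.0, 0.2]
finger_gap: 0.3
```

>>> jog_arm --pt "0 0 0.001 0 0 0 1" --pt "0 0 0.002 0 0 0 1" --pt "0 0 0.003 0 0 0 1"

```text
time: 16.77
tool_pos: [565.9, -105.7, 59.6]
tcp_rot: [180.0, 0.0, 167.2]
ft_force: [-0.7, 0.9, 0.5]
finger_gap: -0.1
```

>>> jog_arm --pt "0 0 0.001 0 0 0 1" --pt "0 0 0.002 0 0 0 1" --pt "0 0 0.003 0 0 0 1"

```text
time: 17.02
tool_pos: [566.0, -105.8, 59.0]
tcp_rot: [-180.0, 0.0, 167.2]
ft_force: [-14.9, 3.1, 28.4]
finger_gap: 0.2
```

```bash
python3 q.py s15
```

```text
[ 566.02904002 -105.79493578   59.13686431] [-1.79989294e+02  1.48406628e-02  1.67245614e+02] [-11.69612603   3.10060437  20.1556999 ] 17.0667
-66.25010770330346 -58.929180023779544
```

View pics/s15c.png

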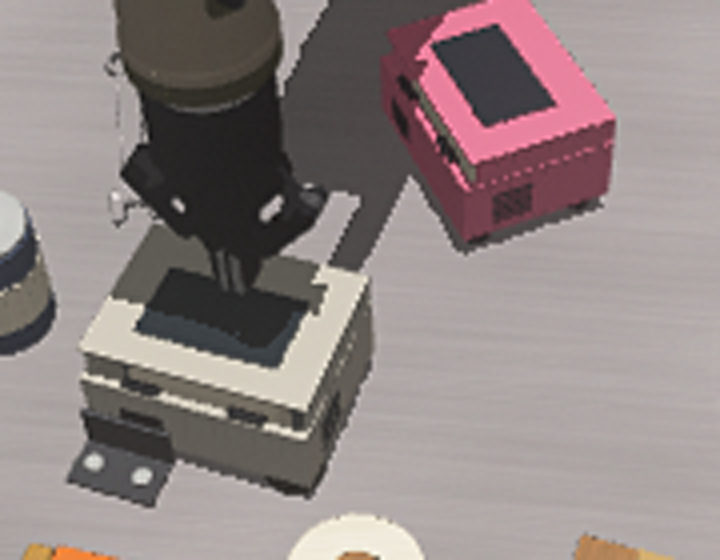

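>>> jog_arm --pt "0 0 -0.003 0 0 0 1" --pt "0 0 -0.02 0 0 0 1" --pt "0 0 -0.06 0 0 0 1" --pt "0 0 -0.1 0 0 0 1" --pt "0 0 -0.14 0 0 0 1"

```text
time: 17.48
tool_pos: [565.1, -105.5, 197.5]
tcp_rot: [180.0, -0.1, 167.2]
ft_force: [1.2, -0.2, 0.1]
finger_gap: -0.2
```

>>> jog_arm --pt "0.02 0.035 -0.01 0 0 0 1" --pt "0.04 0.07 -0.02 0 0 0 1" --pt "0.06 0.105 -0.03 0 0 0 1" --pt "0.08 0.14 -0.03 0 0 0 1" --pt "0.1 0.175 -0.03 0 0 0 1"

```text
time: 17.9
tool_pos: [506.8, 88.5, 227.7]
tcp_rot: [180.0, 0.1, 167.2]
ft_force: [-0.5, 0.2, -0.5]
finger_gap: 0.1
```

>>> jog_arm --pt "0.02 0.035 0 0 0 0 1" --pt "0.03 0.06 0 0 0 0 1" --pt "0.03 0.06 0 0 0 0 1"

```text
time: 18.15
tool_pos: [489.6, 156.9, 226.8]
tcp_rot: [179.9, -0.0, 167.5]
ft_force: [-0.3, -0.7, -0.1]
finger_gap: -0.2
```

```bash
python3 q.py s16; python3 - <<'E'
from h import *
snap('top','t16')
a=load('t16')['pixels'][125:215,235:355,::-1]; a=cv2.resize(a,None,fx=6,fy=6,interpolation=cv2.INTER_CUBIC)
cv2.imwrite('pics/t16c.png',a)
E
```

```text
[490.29736407 154.6873048  226.6725428 ] [1.79966218e+02 1.37160252e-02 1.67476729e+02] [-1.11942643 -0.26335821  0.51489719] 18.2
-197.78530804556954 178.2664383198614
```

View pics/s16c.png

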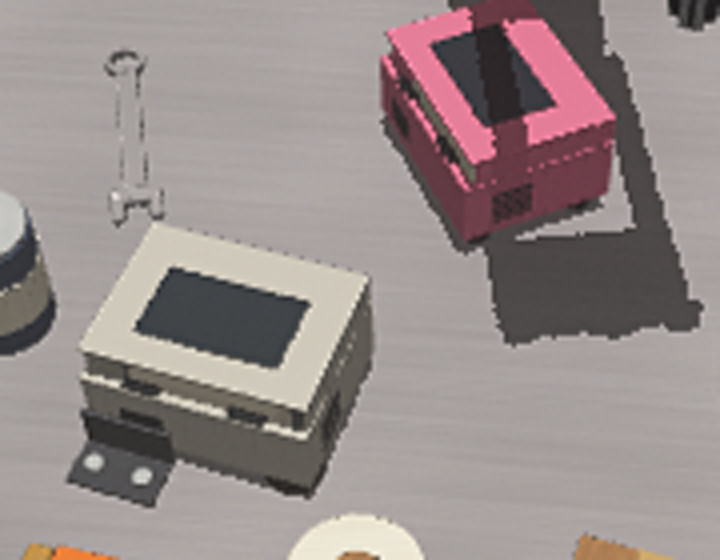

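View pics/t16c.png

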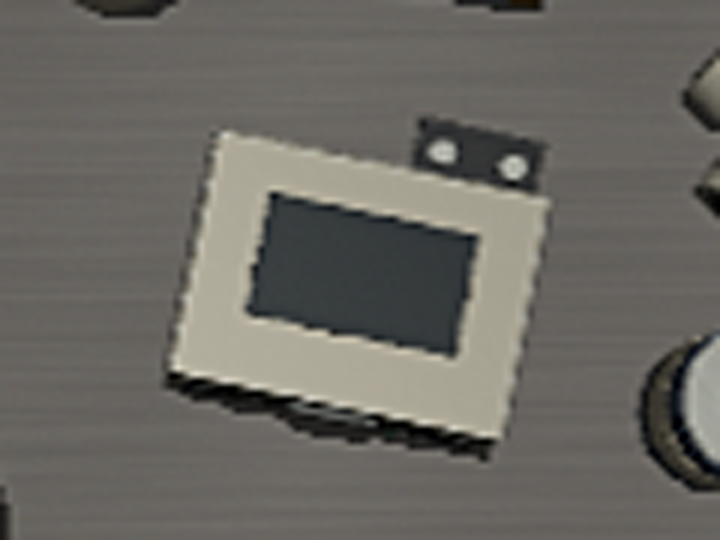

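```bash
python3 - <<'E'
from h import *
t=load('t16');s=load('s16')
o=np.array([643.7,-63]);th=np.radians(-12.8)
def corners(c,box,z):
    h=cv2.cvtColor(c['pixels'],cv2.COLOR_RGB2GRAY).astype(float)
    y0,y1,x0,x1=box;m=np.zeros(h.shape,np.uint8);m[y0:y1,x0:x1]=(h[y0:y1,x0:x1]>box_t).astype(np.uint8)
    n,l,stt,_=cv2.connectedComponentsWithStats(m);k=1+np.argmax(stt[1:,4]);cs,_=cv2.findContours((l==k).astype(np.uint8),0,cv2.CHAIN_APPROX_NONE)
    C=max(cs,key=cv2.contourArea);hull=cv2.convexHull(C)
    r4=cv2.approxPolyN(hull,4,ensure_convex=True) if hasattr(cv2,'approxPolyN') else cv2.approxPolyDP(hull,4,True)
    return r4.reshape(-1,2),[ray(c,u,v,z) for u,v in r4.reshape(-1,2).astype(float)]
for n,c,b,bt in(('top',t,(140,205,255,335),130),('scene',s,(175,236,165,250),165)):
    box_t=bt
    px,P=corners(c,b,90);print(n,px.tolist())
    P=np.array(P);print(P.round(1)[:,:2].tolist())
    for i in range(4):
        d=P[(i+1)%4]-P[i];print(round(np.hypot(*d[:2]),1),round(np.degrees(np.arctan2(d[1],d[0])),1))
S=lambda u,v,z:ray(s,150+(u+.5)/4-.5,125+(v+.5)/4-.5,z).round(1)
print('body rear rim z66',S(82,380,66),S(308,436,66))
print('stop top',S(83,410,34),S(173,440,34), 'bottom rear L z14',S(308,497,14))
E
```

```text
top [[326, 158], [318, 198], [262, 186], [271, 146]]
[[627.1, -193.8], [520.8, -170.3], [554.2, -22.6], [660.6, -47.9]]
108.9 167.5
151.4 77.3
109.4 -13.4
149.7 -102.9
scene [[242, 192], [226, 227], [158, 209], [190, 178]]
[[546.8, -24.1], [658.4, -47.5], [621.2, -221.4], [511.9, -165.7]]
114.0 -11.8
177.8 -102.1
122.7 153.0
145.8 76.1
body rear rim z66 [ 632.9 -192.6   66. ] [660.5 -47.4  66. ]
stop top [ 633.  -197.8   34. ] [ 650.  -136.2   34. ] bottom rear L z14 [670.5 -49.4  14. ]
```

>>> jog_arm --pt "-0.007 -0.038 0 0 0 0 1" --pt "-0.014 -0.076 0 0 0 0 1" --pt "-0.02 -0.114 0 0 0 0 1" --pt "-0.027 -0.152 0 0 0 0 1" --pt "-0.034 -0.19 0 0 0 0 1"

```text
time: 18.67
tool_pos: [481.7, -43.7, 226.6]
tcp_rot: [-180.0, 0.0, 167.2]
ft_force: [0.7, -0.1, -0.4]
finger_gap: -0.1
```

>>> jog_arm --pt "-0.007 -0.04 0 0 -0.11 0 1" --pt "-0.012 -0.08 0 0 -0.22 0 1" --pt "-0.012 -0.088 0 0 -0.34 0 1" --pt "-0.012 -0.088 0 0 -0.46 0 1" --pt "-0.012 -0.088 0 0 -0.58 0 1"

```text
time: 19.08
tool_pos: [473.9, -131.9, 227.3]
tcp_rot: [-179.9, 31.9, 167.0]
ft_force: [0.1, 0.1, 0.6]
finger_gap: -0.1
```

>>> jog_arm --pt "0 0 0 0 -0.1 0 1" --pt "0 0 0 0 -0.205 0 1" --pt "0 0 0 0 -0.205 0 1"

```text
time: 19.33
tool_pos: [514.8, -144.4, 217.7]
tcp_rot: [179.6, 41.5, 167.0]
ft_force: [-1.0, 1.8, -0.1]
finger_gap: 0.3
```

```bash
python3 q.py s17; python3 - <<'E'
from h import *
print(r.sense()['joint_pos'])
from scipy.spatial.transform import Rotation as R
print(R.from_euler('xyz',r.sense()['tcp_rot'],degrees=True).as_matrix().round(3))
E
```

```text
[ 514.25505413 -143.89737022  219.67435873] [179.65823918  41.34273492 167.01639276] [-1.26063968 -0.28108008 -0.55780506] 19.3833
-108.29005471937792 -107.5469914759214
[ -29.44504688  -51.06734215  138.1593645    13.8595103    53.63811603
 -110.84438754]
[[-0.732  0.221  0.645]
 [ 0.169  0.975 -0.143]
 [-0.661  0.004 -0.751]]
```

View pics/s17c.png

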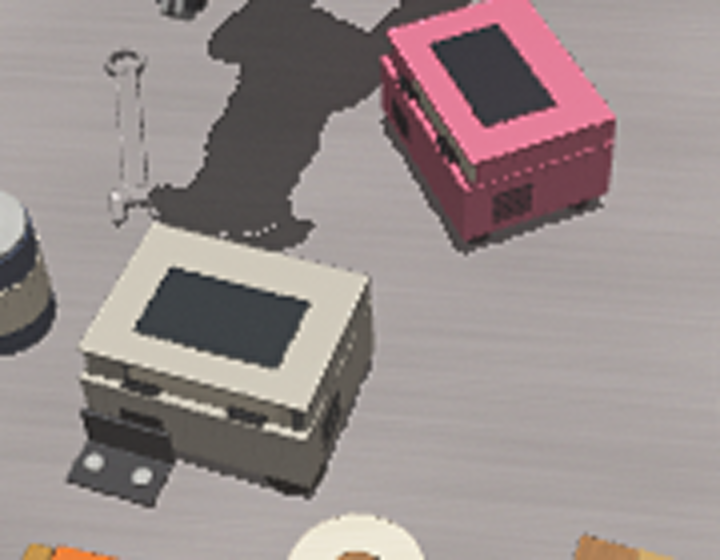

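>>> jog_arm --pt "0 0 0 0 0.12 0 1" --pt "0 0 0 0 0.24 0 1" --pt "0 0 0 0 0.36 0 1" --pt "0 0 0 0 0.48 0 1" --pt "0 0 0 0 0.6 0 1"

```text
time: 19.8
tool_pos: [516.6, -144.2, 227.1]
tcp_rot: [179.9, 7.4, 167.3]
ft_force: [-0.2, 0.4, 0.9]
finger_gap: -0.4
```

```bash
python3 - <<'E'
from h import *
st=r.sense();print(st['joint_pos'],st['tool_pos'],st['tcp_rot'])
E
```

```text
[-21.99594046 -10.99306639 100.93537831   1.24907339  82.8037794
 -99.38151606] [ 516.59842318 -144.23237431  227.14302055] [179.9462975    7.35991574 167.30420128]
```

>>> jog_arm --pt "0.01 0 0 0 0.064 0 1" --pt "0.02 0 0 0 0.128 0 1" --pt "0.034 0 0 0 0.128 0 1" --pt "0.034 0 0 0 0.128 0 1"

```text
time: 20.13
tool_pos: [482.0, -136.0, 219.1]
tcp_rot: [179.8, -0.1, 167.4]
ft_force: [-1.5, -0.2, -1.1]
finger_gap: 0.1
```

```bash
python3 - <<'E'
from h import *
st=r.sense();print(st['tool_pos'],st['tcp_rot'])
o=np.array([643.7,-63]);x=np.array([.975,-.2215]);y=np.array([.2215,.975]);d=st['tool_pos'][:2]-o
print(d@x,d@y)
E
```

```text
[ 482.03444496 -135.95474631  219.09435003] [ 1.79840510e+02 -6.26290838e-02  1.67354131e+02]
-141.46443985698164 -106.93979809709815
```

>>> jog_arm --pt "0 0 0.04 0 0 0 1" --pt "0 0 0.08 0 0 0 1" --pt "0 0 0.12 0 0 0 1" --pt "0 0 0.16 0 0 0 1" --pt "0 0 0.19 0 0 0 1"

```text
time: 20.55
tool_pos: [483.2, -135.3, 27.5]
tcp_rot: [179.8, 0.2, 167.4]
ft_force: [0.6, -0.4, -0.8]
finger_gap: -0.6
```

>>> jog_arm --pt "-0.005 0 0 0 0 0 1" --pt "-0.01 0 0 0 0 0 1" --pt "-0.015 0 0 0 0 0 1" --pt "-0.02 0 0 0 0 0 1" --pt "-0.024 0 0 0 0 0 1"

```text
time: 20.97
tool_pos: [510.4, -141.2, 32.3]
tcp_rot: [179.8, 0.5, 167.4]
ft_force: [0.4, 0.0, 0.1]
finger_gap: 0.0
```

```bash
python3 q.py s18
```

```text
[ 510.47564049 -141.12196735   31.81025977] [179.82652559   0.47120513 167.4193953 ] [0.40750113 0.57374291 0.69228853] 21.0167
-112.58973475235042 -105.67811379664812
```

View pics/s18c.png

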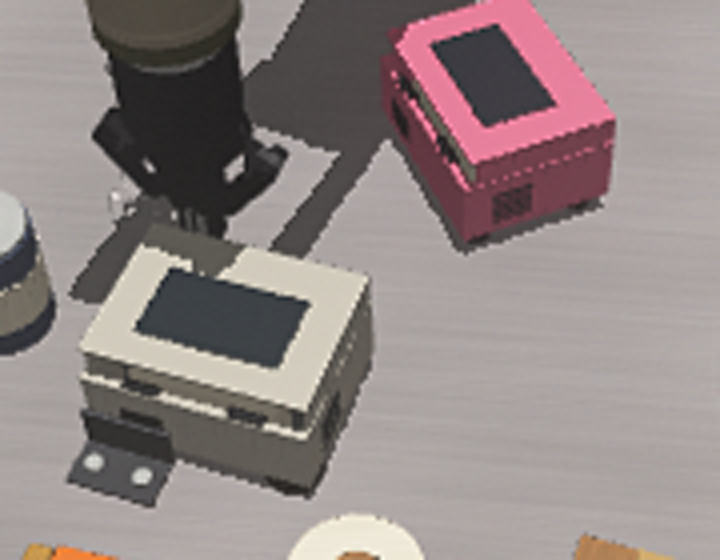

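>>> jog_arm --pt "-0.001 0 0.003 0 0 0 1" --pt "-0.002 0 0.003 0 0 0 1" --pt "-0.003 0 0.003 0 0 0 1"

```text
time: 21.27
tool_pos: [509.9, -140.5, 25.9]
tcp_rot: [179.8, 0.2, 167.4]
ft_force: [0.2, -0.7, -0.2]
finger_gap: 0.0
```

>>> jog_arm --pt "-0.001 0 0 0 0 0 1" --pt "-0.002 0 0 0 0 0 1" --pt "-0.002 0 0 0 0 0 1"

```text
time: 21.52
tool_pos: [512.1, -141.0, 25.9]
tcp_rot: [179.8, 0.2, 167.4]
ft_force: [0.4, 0.4, -0.1]
finger_gap: 0.5
```

>>> jog_arm --pt "-0.001 0 0 0 0 0 1" --pt "-0.001 0 0 0 0 0 1"

```text
time: 21.68
tool_pos: [513.2, -141.3, 25.9]
tcp_rot: [179.8, 0.2, 167.4]
ft_force: [0.1, 0.7, -0.2]
finger_gap: 0.1
```

>>> jog_arm --pt "-0.001 0 0 0 0 0 1" --pt "-0.001 0 0 0 0 0 1"

```text
time: 21.85
tool_pos: [514.2, -141.5, 25.9]
tcp_rot: [179.8, 0.2, 167.4]
ft_force: [-0.4, -0.1, 0.2]
finger_gap: -0.3
```

>>> jog_arm --pt "-0.001 0 0 0 0 0 1" --pt "-0.001 0 0 0 0 0 1"

```text
time: 22.02
tool_pos: [515.2, -141.7, 25.9]
tcp_rot: [179.8, 0.2, 167.4]
ft_force: [-0.1, 0.3, 0.1]
finger_gap: -0.3
```

>>> jog_arm --pt "-0.0005 0 0 0 0 0 1" --pt "-0.001 0 0 0 0 0 1" --pt "-0.001 0 0 0 0 0 1"

```text
time: 22.27
tool_pos: [515.7, -141.8, 25.8]
tcp_rot: [179.8, 0.1, 167.4]
ft_force: [-1.8, 1.0, 1.5]
finger_gap: 0.0
```

>>> jog_arm --pt "-0.0005 0 0 0 0 0 1" --pt "-0.001 0 0 0 0 0 1" --pt "-0.001 0 0 0 0 0 1"

```text
time: 22.52
tool_pos: [515.7, -141.8, 25.7]
tcp_rot: [179.8, 0.0, 167.4]
ft_force: [-6.7, 0.4, 5.3]
finger_gap: 0.2
```

>>> jog_arm --pt "-0.0005 0 0 0 0 0 1" --pt "-0.001 0 0 0 0 0 1" --pt "-0.001 0 0 0 0 0 1"

```text
time: 22.77
tool_pos: [515.7, -141.8, 25.5]
tcp_rot: [179.8, -0.1, 167.4]
ft_force: [-12.9, 1.8, 9.3]
finger_gap: 0.1
```

>>> jog_arm --pt "0.002 0 0 0 0 0 1" --pt "0.005 0 0 0 0 0 1" --pt "0.012 0 0 0 0 0 1" --pt "0.022 0 0 0 0 0 1" --pt "0.035 0 0 0 0 0 1"

```text
time: 23.18
tool_pos: [483.7, -134.8, 26.0]
tcp_rot: [179.8, 0.2, 167.4]
ft_force: [0.4, -0.1, 0.2]
finger_gap: -0.3
```

>>> jog_arm --pt "0.0 0 -0.03 0 0 0 1" --pt "0 0 -0.07 0 0 0 1" --pt "0 0 -0.11 0 0 0 1" --pt "0 0 -0.15 0 0 0 1" --pt "0 0 -0.19 0 0 0 1"

```text
time: 23.6
tool_pos: [482.4, -135.0, 217.7]
tcp_rot: [179.8, 0.2, 167.4]
ft_force: [0.7, -1.0, -0.2]
finger_gap: 0.1
```

>>> jog_arm --pt "0 0.04 -0.01 0 0 0 1" --pt "0 0.08 -0.02 0 0 0 1" --pt "0 0.12 -0.02 0 0 0 1" --pt "0 0.16 -0.02 0 0 0 1" --pt "0 0.2 -0.02 0 0 0 1"

```text
time: 24.02
tool_pos: [526.6, 61.6, 237.2]
tcp_rot: [179.8, 0.3, 167.4]
ft_force: [0.7, -0.6, -0.2]
finger_gap: 0.2
```

>>> jog_arm --pt "0 0.04 0 0 0 0 1" --pt "0 0.08 0 0 0 0 1" --pt "0 0.09 0 0 0 0 1" --pt "0 0.09 0 0 0 0 1" --pt "0 0.09 0 0 0 0 1"

```text
time: 24.43
tool_pos: [545.8, 147.8, 236.7]
tcp_rot: [179.8, 0.2, 167.5]
ft_force: [0.3, -0.5, -0.3]
finger_gap: -0.1
```

```bash
python3 q.py s19; python3 - <<'E'
from h import *
t=snap('top','t19')
cv2.imwrite('pics/t19c.png',cv2.resize(t['pixels'][125:215,235:355,::-1],None,fx=6,fy=6,interpolation=cv2.INTER_CUBIC))
h=cv2.cvtColor(t['pixels'],cv2.COLOR_RGB2GRAY);m=np.zeros_like(h);m[140:205,255:335]=h[140:205,255:335]>130
cs,_=cv2.findContours(m,0,cv2.CHAIN_APPROX_NONE);q=cv2.approxPolyN(cv2.convexHull(max(cs,key=cv2.contourArea)),4,ensure_convex=True).reshape(-1,2)
P=np.array([ray(t,*map(float,p),90) for p in q]);o=np.array([643.7,-63]);x=np.array([.975,-.2215]);y=np.array([.2215,.975])
print(q.tolist(),[( ((p[:2]-o)@x).round(1),((p[:2]-o)@y).round(1)) for p in P])
E
```

```text
[545.83957904 146.94438331 236.75822998] [1.79819206e+02 1.69007654e-01 1.67433161e+02] [ 0.74078243 -0.27784657  0.48067299] 24.4833
-141.91659134066524 183.01969047969135
[[326, 158], [318, 198], [262, 186], [271, 146]] [(np.float64(12.8), np.float64(-131.2)), (np.float64(-96.0), np.float64(-131.8)), (np.float64(-96.3), np.float64(19.6)), (np.float64(13.1), np.float64(18.5))]
```

View pics/s19.png

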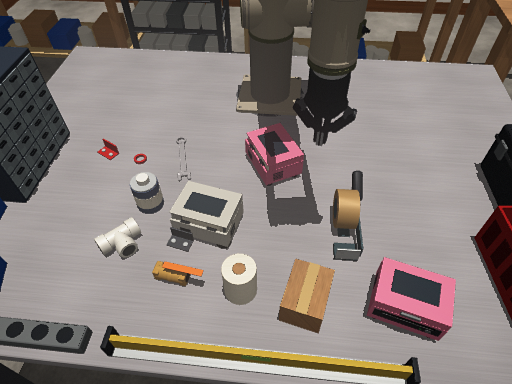

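View pics/s19c.png

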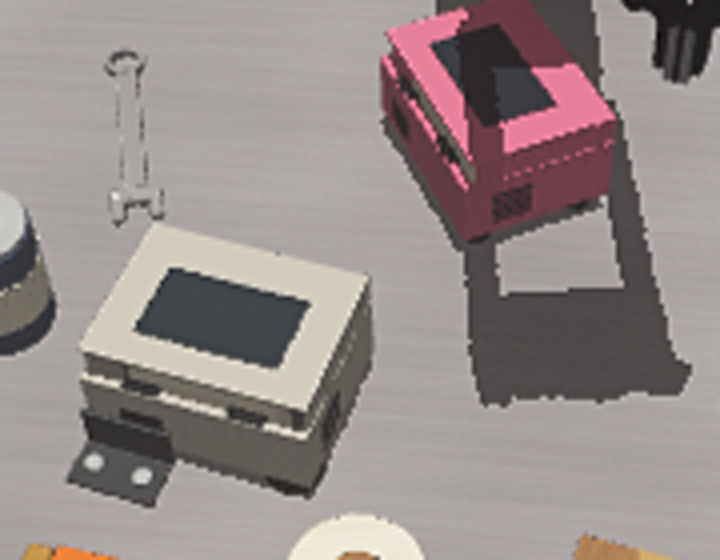

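```bash
python3 - <<'E'
from h import *
s=load('s19')
o=np.array([643.7,-63]);x=np.array([.975,-.2215]);y=np.array([.2215,.975])
for z in(86,90,96):
  for dx,dy in((-96.5,17),(-96.5,-133),(13.5,17),(13.5,-133)): print(z,(dx,dy),((proj(s,[*(o+x*dx+y*dy),z])-[150,125]+.5)*4-.5).round(0))
print(r.hand_in())
E
```

```text
86 (-96.5, 17) [367. 281.]
86 (-96.5, -133) [151. 226.]
86 (13.5, 17) [302. 416.]
86 (13.5, -133) [ 73. 353.]
90 (-96.5, 17) [367. 277.]
90 (-96.5, -133) [150. 222.]
90 (13.5, 17) [302. 412.]
90 (13.5, -133) [ 72. 349.]
96 (-96.5, 17) [366. 271.]
96 (-96.5, -133) [149. 216.]
96 (13.5, 17) [301. 406.]
96 (13.5, -133) [ 70. 343.]
the job is handed in; nothing more can be done
None
```

I turned the printer the quarter turn about its foot in the cup, shut the cover and pressed it down, then gave the front a last push against the stop. I moved the arm clear and handed in at about 24.5 s; no verdict was reported.

**Last checks**
- **Position:** the shut cover's corners came out at x 13 and -96 mm in the dock frame, against 13.5 and -96.5 expected. Its yaw matches the dock at about -12.8°.
- **Foot in cup:** sideways the printer sits about 1.5 mm off centre, inside the cup's 2 mm play. The foot itself can't be seen in the pictures.
- **Against the stop:** on the last push the arm stopped moving while the force rose from 2 to 13 N, so the back is touching.
- **Cover:** pressing it reached a hard stop at about 28 N. Its corners sit where a 90 mm high, fully shut cover should be.
- **Bystanders:** none look moved in the scene picture. I compared them by eye and did not measure them.

**What disagreed or failed**
- **Fingertips:** they met things about 20 to 30 mm higher than the reported tool position. My first passes at the cover missed it, and the main push was nearer the body's top edge than planned.
- **First push against the stop:** it reached 16 N sideways and 17 N upward, and may have lifted the printer's front slightly. The later push was done lower and more gently.
- **Tilted push:** I tried a 45° tilt for that last push, but joint 2 came within 0.1° of its limit. I dropped it and pushed with the tool straight down.

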